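# Wedge the phone levelling plate off its bed and hold it

### The arm

A 6-joint arm with a two-finger parallel gripper is mounted at the origin on a cart in front of the work surface, level with it; the furniture and walls round the work are solid. World frame = base frame: x ahead of the robot, y to its left, z up, the work surface at z = 0. Lengths are in m, angles in rad, forces in N, time in s.
With the tool pointing down it reaches from about 0.35 to 0.975 m from the base axis. Payload 4.9 kg.
Tool frame: the origin (TCP) lies on the centre line of the jaws, within the pads' length; the fingertips stand manip.tcp_to_tips ahead of it and the grasp point (between the pads) lies 11 mm behind it (manip.tcp_to_tips is the distance from the TCP to the fingertips, in m); x points along the fingers, y is the direction in which the jaws open and shut, and the axes are right-handed (so a half turn about x gives the same grasp; the last joint's range is limited). The gripper opens to 85 mm and grips with 20 to 120 N. Pads are 22 mm wide; open, the fingers measure 114 mm over their backs; the gripper's body (76 mm by 85 mm) begins 54 mm behind the grasp point. The pads swing forward as they close: fully open they stand 13 mm farther back than shut.
Start: joints at [-1.26, 0.053, 1.613, -0, 1.476, -0.119], TCP at [0.26, -0.568, 0.203] pointing down, gripper open.
Joint ranges: [-3.01, 3.01], [-1.01, 2.22], [0.06, 2.58], [-1.02, 4.17], [0.09, 2.62], [-3.14, 3.14]. Speed limits (rad/s): [2.57, 2.57, 3.14, 3.14, 3.14, 3.14].

### API

Orientations are given as a unit quaternion [w, x, y, z].
In Python, from plant import status, imaging, workorder, manip gives the robot as it stands.
- The arm moves only by the tool carry_out, never from a script. Its argument "moves" is one flat list of numbers, 5 for each row, row after row: the opening, from 0 (shut) to 1 (fully open), then the shift along the tool's x, y, z in cm, then the turn about the tool's x in rad. In form: [claw, tx, ty, tz, twist, claw, tx, ty, tz, twist, ...]. A call has 1 to 12 rows; each row is the pose to reach, as a shift and turn from the pose commanded when the call began, along the tool's axes at that moment; what a row does not reach only later rows make up. A row lasts 1/12 s, in which the tool goes at most 41.7 mm and 7.16 degrees, less where a joint would pass 70% of its speed; a pose out of reach is approached as far as the arm can. A call with a gripper value outside its range is refused whole. The fingers move at their own pace and stop on an object; the grip force is fixed at half the most. Time passes only in rows, so rows that repeat a pose let the fingers close. It gives the time, the measured TCP pose, the force and the opening at its end, in the units of the state.
- status.state(): the state, without advancing time (a new reading comes with each control period).
- imaging.grab_frame(name): name is "scene" or "top"; returns the picture (480x640x3 uint8, red, green, blue); there is no depth.
- imaging.camera_info(name): a dict with "K" (3x3 intrinsics, pixels), "dist" ([k1, k2, p1, p2, k3] as OpenCV has them; the pictures are not rectified), "R" (3x3) and "t" (3): a world point X has camera coordinates R X + t. Camera axes: x right, y down, z forward; pixel columns grow to the right and rows downward; lengths in m; the calibration is good to about 2 mm. A picture is of the moment at which its call begins. camera_info takes no time and is no camera call.
- workorder.job_done(): hands the job in, once; it reports no verdict.
The state is a dict: "time": time; "joint_pos": joint angles; "joint_vel": joint speeds; "joint_efforts": joint torques, N m; "tool_pos": TCP position; "tool_rot": TCP orientation; "contact_force": force on the tool from outside, world axes, zero at the start; "ft_torque": the same for the moment, N m; "gripper_width": opening from 0.0 (shut) to 1.0 (fully open).
Only numpy, scipy, OpenCV 4.12 (cv2) and the standard library are available. Lean on these libraries where they do the work, as an engineer would, in place of code of your own. Each camera call takes 0.05 s, during which the arm holds its last target.

### The job

Free the hinged phone plate by turning the black lock knob beside it counter-clockwise past its click and on to its stop. Then grip the yellow wedge and push it, thin end first and flat on the desk, under the middle of the plate's front edge until that edge stands about 4 mm off the bed (edge at the wedge's red line), and finish while still gripping and holding the wedge there so that a colleague can set the levelling screw. Lift the plate only with the wedge and never more than 8 mm, keep the gripper off the plate, and leave the tape roll and suction cup alone.

Things in the scene. Friction and masses are not known exactly. Their poses are not given: they have to be found in the camera images.
- fixture: Fixed dark steel bed. Origin on the desk at its middle; +x from the open front (robot side) to the rear hinge, +y to the knob's side. Rails 10 mm high at y = 35 to 57 and -57 to -35 mm, from x = -90 mm back; between them bare desk, 70 mm wide, open to the front. Plate's front edge at x = -95 mm. Knob axis at x = -35, y = 75 mm; brass click plunger in a 36 mm high block beside it, out to y = 135 mm.
- plate: Aluminium plate, 165 x 110 x 10 mm, 1.2 kg, a dark phone clipped on top (highest point 30 mm above the desk). Rests on the bed's rails, hinged at the rear. Origin on the hinge axis, 75 mm behind the fixture's origin, 15 mm above the desk; y is the hinge axis, -x points to the front edge.
- plate_edge (a point): Middle of the plate's lower front edge, 170 mm in front of the hinge. 10 mm above the desk while the plate rests on the bed; rises as the front is lifted (about 7 N here). Wanted: 14 mm above the desk.
- knob_grip (a point): On the vertical axis of the black lock knob, 54 mm above the desk, in its upright grip bar: 42 mm long, 13 mm wide across the flats, 40 to 66 mm above the desk. Its x axis runs along the bar and turns with the knob; at knob value 0 parallel to the fixture's x. At 0 the knob's orange finger lies over the plate and locks it.
- lock_knob (a joint): Angle of the lock knob: 0 = locked, grows counter-clockwise seen from above, stops at 0 and 1.2 rad. A sprung plunger must be forced over a steel bump between 0.25 and 0.6 rad (about 0.1 N m) and snaps down behind it, to about 0.9 rad; turned on to the stop, the orange finger is clear of the plate. It stays where it is left.
- wedge: Loose yellow plastic wedge, 100 x 20 mm, 80 g, friction about 0.6 (10 to 15 N push it under the plate). Origin: middle of its underside; +x to the thin toe. Toe at x = 50 mm, 3 mm high; top slopes up to 19 mm at x = -10 mm (16 in 60), then level to the heel at x = -50 mm. Red line across the slope at x = 9 mm, where it is 14 mm high. Starts flat on the desk, left or right of the fixture's front, toe roughly away from the robot.
- wedge_grip (a point): Middle of the wedge's upright grip, at x = -32 mm of the wedge, 36 mm above its underside; axes as the wedge. The grip is 30 mm long (x), 20 mm wide (y), as wide as the wedge, top 54 mm above the underside: pinch it from above across the 20 mm.
- tape_roll: Brown tape roll lying flat, 68 mm across, 19 mm high, origin under its centre; not to be disturbed.
- suction_cup: Red suction lifter with a ring, 43 mm across, 37 mm high, origin under its centre; not to be disturbed.

How it is judged:
On the way, in this order (a step that is already met when the one before it is completed fails the run):
1. the lock knob has clicked past its detent and is at its far stop (value of joint lock_knob above 1 rad), for 0.2 s.
2. the wedge alone has lifted the plate's front edge off the bed (height (world z) of plate_edge above 0.012 m and contact force between wedge and plate above 1 N), for 0.2 s.
At the end, for the whole second after the job is handed in: Knob past 1.0 rad; lower front edge of the plate 2 to 6.5 mm off the bed, borne by the wedge (over 1 N), not touched by the robot; wedge flat on the desk, in line within 0.35 rad, within 30 mm of the edge's middle, at rest and gripped by the fingers (over 5 N) (all of step 2 and value of joint lock_knob above 1 rad and height (world z) of plate_edge below 0.0165 m and contact force between the fingers and wedge above 5 N and contact force between the arm and plate below 0.5 N and y of plate_edge in the frame of wedge between -0.03 and 0.03 m and angle between wedge's own z axis and vertical below 0.12 rad and height (world z) of wedge below 0.004 m and angle between the x axis of wedge and the x axis of fixture, either way round below 0.35 rad and linear speed of wedge below 0.01 m/s); the arm keeps its last pose, push and grip.
It fails at once if the plate's front edge is raised more than 9 mm off the bed (height (world z) of plate_edge above 0.019 m).
It fails at once if the robot touches the plate (contact force between the arm and plate above 2 N).
It fails at once if tape roll or suction cup moved by more than 20 mm (distance of any of tape_roll, suction_cup from where it was at the start of the episode above 0.02 m).
It also fails if it takes over 56 s, if anything falls off the work surface, if the arm or the gripper's body presses on something with over 40 N, if the wrist force passes 120 N, or if a joint passes its speed limit or range.

## Working session

There is one attempt and no reset: what is moved stays moved. The work goes in short steps, Python scripts to look and compute and a tool call to move; the robot and the scene stay as the last step left them, time stands still between calls to the robot, and variables do not carry over. Pictures are saved under pics/ and viewed, and the job is handed in when it is done.

Besides the shell and the picture viewer there is one more tool, called after "Call:" as name(argument=value, ...) on one line, values as JSON. carry_out: Moves the arm, as the interface text tells. Its arguments: {"type":"object","properties":{"moves":{"type":"array","items":{"type":"number"}}},"required":["moves"]}

```bash
mkdir -p pics; ls
python3 - <<'E'
from plant import status, imaging, workorder, manip
import cv2
print(status.state()); print(manip.tcp_to_tips)
for n in ("scene","top"):
    cv2.imwrite(f"pics/{n}0.png",imaging.grab_frame(n)[:,:,::-1]); print(n,imaging.camera_info(n))
E
```

```text
pics
{'time': 0.0, 'joint_pos': array([-1.26000688e+00,  5.33832898e-02,  1.61433815e+00,  2.17696952e-05,
        1.47599664e+00, -1.19030340e-01]), 'joint_vel': array([ 5.87715657e-05, -4.36800243e-04,  5.78089291e-04,  6.05444705e-04,
       -6.44750909e-04, -9.31714245e-04]), 'joint_efforts': array([ 5.87070354e-04, -3.93685949e+01, -3.70175099e+01, -9.16528370e-05,
        7.11486849e-03, -7.79474021e-06]), 'tool_pos': array([ 0.26021525, -0.56748339,  0.20142033]), 'tool_rot': array([-0.15004763, -0.69077568, -0.15154509,  0.6909043 ]), 'contact_force': array([ 0.23416712,  0.24907601, -0.02813667]), 'ft_torque': array([-0.00868995, -0.01914225,  0.01231663]), 'gripper_width': 1.0034994060067592}
0.008
scene {'K': array([[468.21454643,   0.        , 313.98850373],
       [  0.        , 468.21454643, 237.49127694],
       [  0.        ,   0.        ,   1.        ]]), 'dist': array([-0.0669665,  0.       ,  0.       ,  0.       ,  0.       ]), 'R': array([[-7.61049029e-01, -6.48694030e-01,  6.57117870e-04],
       [-4.73193319e-01,  5.54457791e-01, -6.84590856e-01],
       [ 4.43725657e-01, -5.21318150e-01, -7.28927245e-01]]), 't': array([0.54940248, 0.18968802, 0.72990884])}
top {'K': array([[466.59580163,   0.        , 318.79278532],
       [  0.        , 466.59580163, 238.50452881],
       [  0.        ,   0.        ,   1.        ]]), 'dist': array([-0.08135273,  0.        ,  0.        ,  0.        ,  0.        ]), 'R': array([[-5.34853784e-03, -9.99985695e-01,  4.60967206e-05],
       [-9.83769759e-01,  5.25353710e-03, -1.79358472e-01],
       [ 1.79355664e-01, -1.00465413e-03, -9.83783785e-01]]), 't': array([0.17319982, 0.56827119, 0.80850966])}
```

View pics/scene0.png

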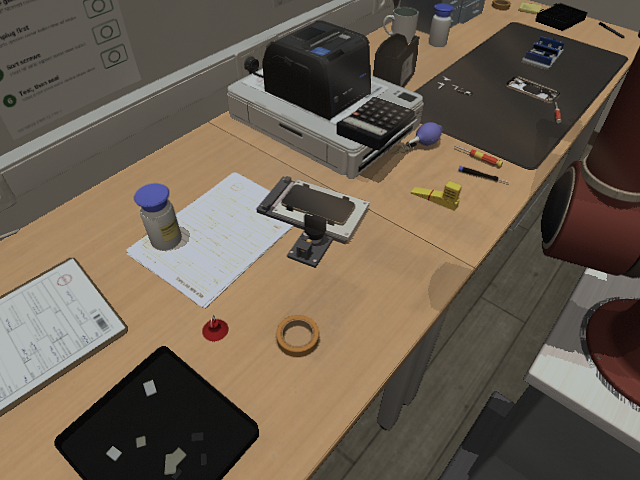

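View pics/top0.png

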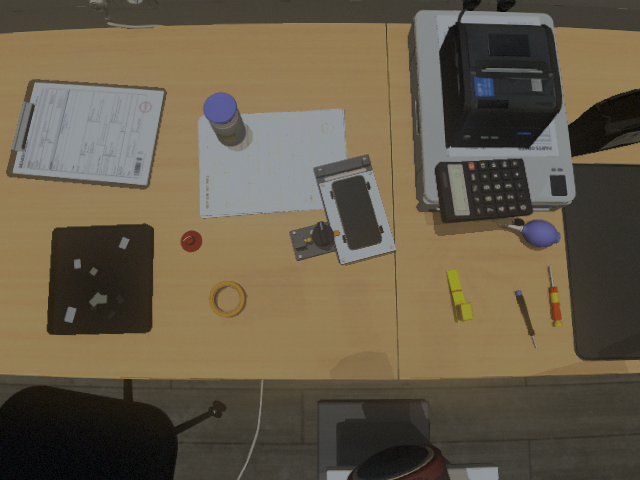

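The top view shows the plate at about (355,215), the knob at (321,234), the wedge at (459,295) with its toe up and left, the tape roll at (227,298) and the suction cup at (191,240). I'll enlarge the parts I need.

Run:
```python
import cv2
a=cv2.imread("pics/top0.png"); s=cv2.imread("pics/scene0.png")
cv2.imwrite("pics/tz_fix.png",cv2.resize(a[145:275,280:410],None,fx=4.6,fy=4.6,interpolation=cv2.INTER_CUBIC))
cv2.imwrite("pics/tz_w.png",cv2.resize(a[260:330,430:500],None,fx=8,fy=8,interpolation=cv2.INTER_CUBIC))
cv2.imwrite("pics/sz_fix.png",cv2.resize(s[165:275,250:380],None,fx=5,fy=5,interpolation=cv2.INTER_CUBIC))
cv2.imwrite("pics/sz_w.png",cv2.resize(s[170:220,400:475],None,fx=8,fy=8,interpolation=cv2.INTER_CUBIC))
```

```text
(no output)
```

View pics/tz_fix.png

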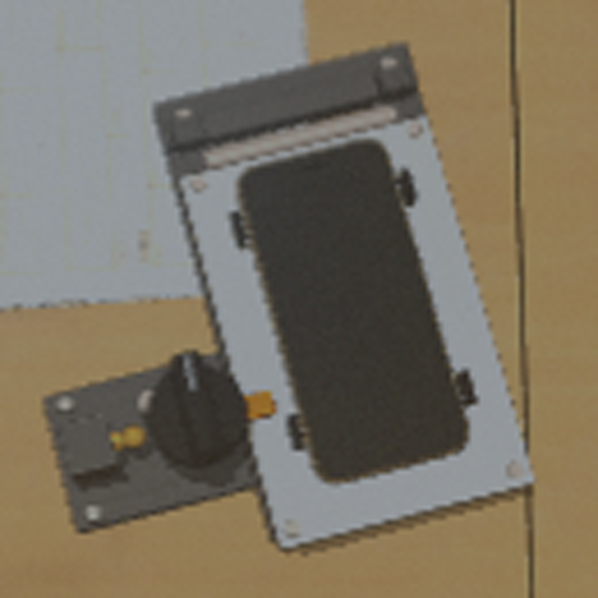

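View pics/tz_w.png

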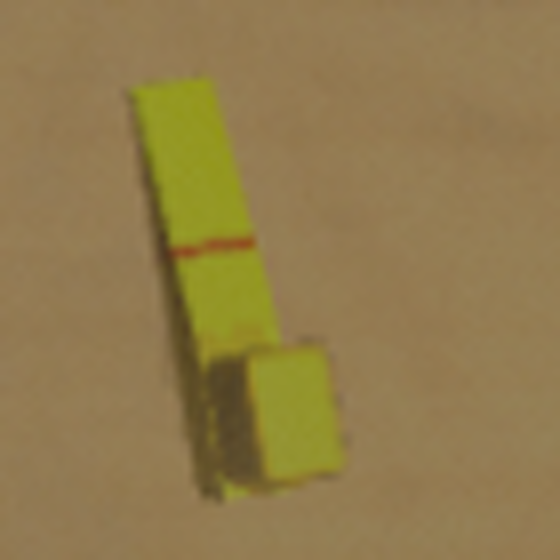

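View pics/sz_fix.png

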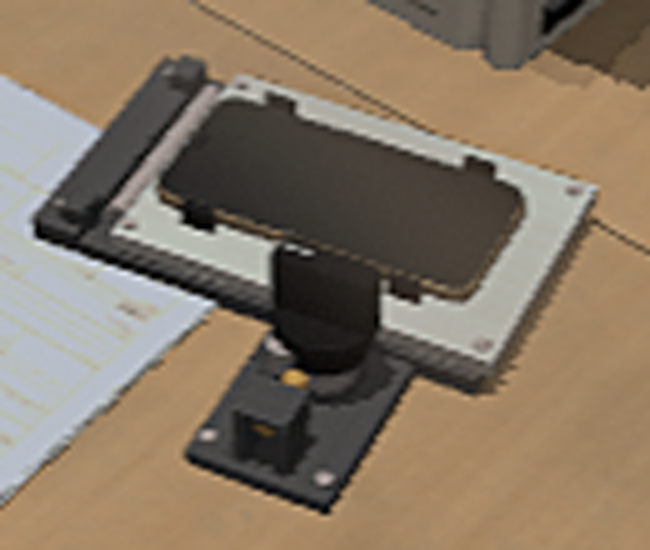

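View pics/sz_w.png

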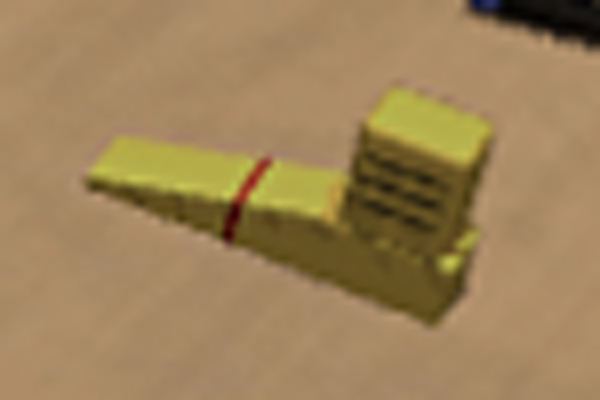

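```bash
cat > h.py <<'E'
import numpy as np, cv2
from scipy.optimize import least_squares
from plant import imaging
C={n:imaging.camera_info(n) for n in("scene","top")}
def proj(n,P):
    c=C[n]; return cv2.projectPoints(np.asarray(P,float).reshape(-1,1,3),cv2.Rodrigues(c["R"])[0],c["t"],c["K"],c["dist"])[0].reshape(-1,2)
def w(p,P):
    c,s=np.cos(p[2]),np.sin(p[2]); P=np.asarray(P,float)
    return np.c_[p[0]+c*P[:,0]-s*P[:,1],p[1]+s*P[:,0]+c*P[:,1],P[:,2]]
def fit(obs,p0):
    f=lambda p:np.concatenate([(proj(n,w(p,np.array(P)/1000))-np.array(U)).ravel() for n,P,U in obs])
    r=least_squares(f,p0,loss="soft_l1"); print("pose",r.x.round(4),"res\n",r.fun.reshape(-1,2).round(1).tolist()); return r.x
def crop(U,u0,v0,s): return [((a+.5)/s-.5+u0,(b+.5)/s-.5+v0) for a,b in U]
def back(n,u,z):
    c=C[n]; q=cv2.undistortPoints(np.array([[u]],float),c["K"],c["dist"])[0,0]
    d=c["R"].T@[q[0],q[1],1]; o=-c["R"].T@c["t"]; return o+d*(z-o[2])/d[2]
E
python3 - <<'E'
from h import *
print({n:(-C[n]["R"].T@C[n]["t"]).round(3) for n in C})
W=[[50,10,3],[50,-10,3],[9,10,14],[9,-10,14],[-17,10,54],[-17,-10,54],[-47,-10,54],[-47,10,54]]
a=fit([("top",W,crop([(130,92),(213,78),(172,253),(256,242),(245,352),(325,343),(345,470),(268,488)],430,260,8)),
 ("scene",W,crop([(88,178),(122,137),(235,205),(267,160),(362,125),(397,88),(492,130),(470,165)],400,170,8))],[.5,-.1,.2])
F=[[-95,55,20],[-95,-55,20]]
b=fit([("top",F+[[70,-55,20],[70,55,20]],crop([(283,545),(531,480),(416,117),(180,178)],280,145,4.6)),
 ("scene",F,crop([(492,362),(598,187)],250,165,5))],[.6,.05,.2])
print("wedge grip",w(a,[[-.032,0,.036]]),"knob",w(b,[[-.035,.075,.054]]),"edge",w(b,[[-.095,0,.01]]))
# knob check
print(proj("top",w(b,[[-.014,.075,.066],[-.056,.075,.066],[-.035,.075,.066]])),proj("scene",w(b,[[-.014,.075,.066],[-.056,.075,.066]])))
for n in C: print(n,proj(n,w(b,[[-.09,.035,0],[-.035,.135,.0]])))
E
```

```text
{'scene': array([0.184, 0.632, 0.662]), 'top': array([0.415, 0.171, 0.897])}
pose [ 0.4658 -0.0913  0.1164] res
 [[-0.0, -0.9], [-0.3, -0.4], [-0.2, -0.4], [-0.4, -0.3], [-0.8, 0.0], [-0.1, -0.3], [0.2, 0.4], [-0.9, -0.4], [0.5, -0.1], [0.2, -0.0], [0.7, -0.2], [0.5, 0.2], [0.2, -0.3], [-0.3, -1.0], [1.8, -0.8], [0.8, 0.3]]
pose [0.6317 0.1013 0.2581] res
 [[-1.1, 0.8], [0.4, -0.0], [1.2, -1.0], [-1.4, -0.3], [0.4, 0.2], [0.2, -0.4]]
wedge grip [[ 0.43404386 -0.09501942  0.036     ]] knob [[0.57873956 0.16492152 0.054     ]] edge [[0.53987388 0.07708953 0.01      ]]
[[318.63860411 220.96198271]
 [324.68764267 242.87402462]
 [321.65013643 231.87013963]] [[304.76772205 213.21215869]
 [325.57225331 220.19391499]]
scene [[349.44063154 236.65591723]
 [300.97828566 262.79459227]]
top [[348.76454731 260.04802257]
 [291.73705832 246.28327405]]
```

```bash
cat >> h.py <<'E'
from scipy.spatial.transform import Rotation as Ro
from plant import status
def tool():
    s=status.state(); q=s["tool_rot"]; return s,s["tool_pos"],Ro.from_quat([q[1],q[2],q[3],q[0]]).as_matrix()
def plan(target,jawyaw):
    s,p,R=tool(); print("t",s["time"],"p",p.round(4),"F",s["contact_force"].round(1),"M",s["ft_torque"].round(2),"g",round(s["gripper_width"],3),"j",s["joint_pos"].round(2))
    print("R",R.round(3).tolist())
    print("shift cm",(R.T@(np.array(target)-p)*100).round(2))
    # twist so that tool y axis lies along jawyaw (mod pi)
    cur=np.arctan2(R[1,1],R[0,1]); d=(jawyaw-cur+np.pi/2)%np.pi-np.pi/2; print("twist",-d, "cur jaw yaw",cur)
E
python3 - <<'E'
from h import *
plan([.579,.165,.12],.258+np.pi/2)
E
```

```text
t 0.1 p [ 0.2602 -0.5676  0.2016] F [0.5 0.2 0.3] M [-0.02  0.01  0.03] g 1.004 j [-1.26  0.05  1.61  0.    1.48 -0.12]
R [[-0.001, 0.417, -0.909], [0.002, -0.909, -0.417], [-1.0, -0.002, -0.0]]
shift cm [  8.27 -53.3  -59.5 ]
twist 0.1717283252271713 cur jaw yaw -1.1410680015677255
```

Call:
carry_out(moves=[0.6,0,-53.3,-59.5,0.172,0.6,0,-53.3,-59.5,0.172,0.6,0,-53.3,-59.5,0.172,0.6,0,-53.3,-59.5,0.172,0.6,0,-53.3,-59.5,0.172,0.6,0,-53.3,-59.5,0.172,0.6,0,-53.3,-59.5,0.172,0.6,0,-53.3,-59.5,0.172,0.6,0,-53.3,-59.5,0.172,0.6,0,-53.3,-59.5,0.172,0.6,0,-53.3,-59.5,0.172,0.6,0,-53.3,-59.5,0.172])

```text
time: 1.1
tool_pos: [0.4601, -0.1076, 0.2024]
tool_rot: [0.091, 0.701, 0.091, -0.701]
contact_force: [1.1, -0.7, -0.2]
gripper_width: 0.601
```

Run:
```python
from h import *
plan([.579,.165,.10],.258+np.pi/2)
```

```text
t 1.1 p [ 0.4601 -0.1076  0.2024] F [ 1.1 -0.7 -0.2] M [-0.02  0.01 -0.  ] g 0.601 j [-0.39 -0.33  1.96 -0.    1.51  0.93]
R [[0.0, 0.255, -0.967], [-0.0, -0.967, -0.255], [-1.0, 0.0, -0.0]]
shift cm [ 10.24 -23.33 -18.45]
twist -0.0003898883936646058 cur jaw yaw -1.313186215188561
```

Call:
carry_out(moves=[0.6,0,-23.3,-18.4,0,0.6,0,-23.3,-18.4,0,0.6,0,-23.3,-18.4,0,0.6,0,-23.3,-18.4,0,0.6,0,-23.3,-18.4,0,0.6,0,-23.3,-18.4,0,0.6,0,-23.3,-18.4,0,0.6,0,-23.3,-18.4,0,0.6,8,-23.3,-18.4,0,0.6,8,-23.3,-18.4,0,0.6,8,-23.3,-18.4,0,0.6,8,-23.3,-18.4,0])

```text
time: 2.1
tool_pos: [0.5759, 0.1619, 0.1196]
tool_rot: [-0.091, -0.699, -0.091, 0.704]
contact_force: [0.0, -0.3, 0.1]
gripper_width: 0.6
```

Run:
```python
from h import *
plan([.579,.165,.051],.258+np.pi/2)
s=imaging.grab_frame("scene"); t=imaging.grab_frame("top")
cv2.imwrite("pics/s1.png",cv2.resize(s[140:280,230:400,::-1],None,fx=4,fy=4,interpolation=cv2.INTER_CUBIC))
cv2.imwrite("pics/t1.png",cv2.resize(t[150:290,250:420,::-1],None,fx=4,fy=4,interpolation=cv2.INTER_CUBIC))
```

```text
t 2.1 p [0.5759 0.1619 0.1196] F [ 0.  -0.3  0.1] M [-0.02 -0.01 -0.03] g 0.6 j [ 0.15  0.06  1.75 -0.    1.34  1.46]
R [[-0.007, 0.255, -0.967], [-0.001, -0.967, -0.255], [-1.0, -0.001, 0.007]]
shift cm [ 6.86 -0.21 -0.43]
twist -0.0003364656950637368 cur jaw yaw -1.3131327924899603
```

View pics/s1.png

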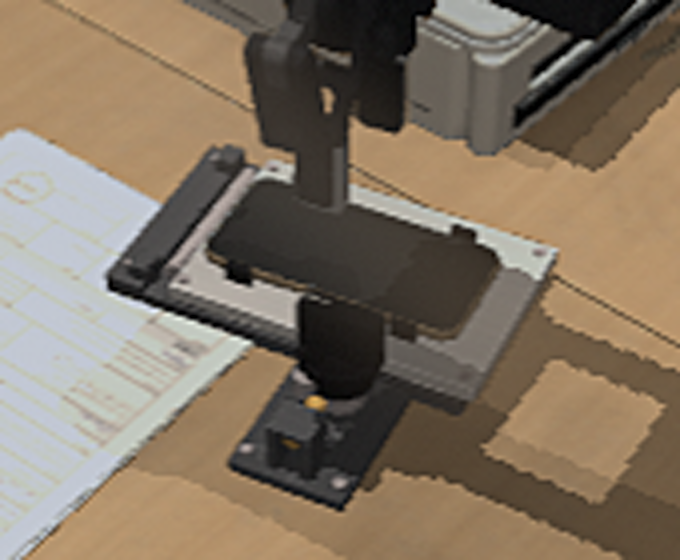

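View pics/t1.png

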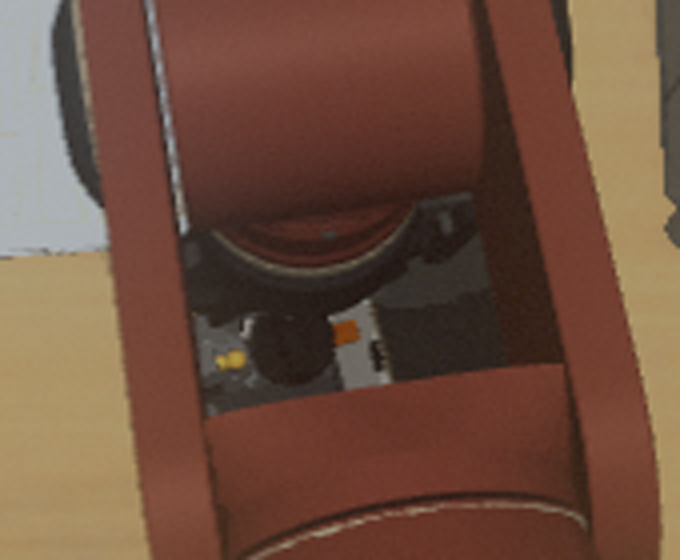

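Call:
carry_out(moves=[0.6,2,0,0,0,0.6,4,0,0,0,0.6,4,0,0,0,0.6,4,0,0,0])

```text
time: 2.53
tool_pos: [0.5793, 0.1623, 0.0845]
tool_rot: [0.091, 0.702, 0.091, -0.701]
contact_force: [-0.3, 0.3, 0.6]
gripper_width: 0.599
```

Run:
```python
from h import *
plan([.579,.165,.051],.258+np.pi/2)
s=imaging.grab_frame("scene")
cv2.imwrite("pics/s2.png",cv2.resize(s[140:280,230:400,::-1],None,fx=4,fy=4,interpolation=cv2.INTER_CUBIC))
_,p,R=tool()
for o in(-.0255,.0255): print(((proj("scene",p+R@np.array([.004,o,0]))-[230,140])*4).round())
```

```text
t 2.5333 p [0.5793 0.1623 0.0845] F [-0.3  0.3  0.6] M [0.02 0.02 0.02] g 0.599 j [0.15 0.1  1.77 0.   1.27 1.46]
R [[0.002, 0.254, -0.967], [0.0, -0.967, -0.254], [-1.0, 0.0, -0.002]]
shift cm [ 3.35 -0.26 -0.04]
twist -0.0007090050060245545 cur jaw yaw -1.3135053318009215
[[317. 314.]]
[[366. 244.]]
```

View pics/s2.png

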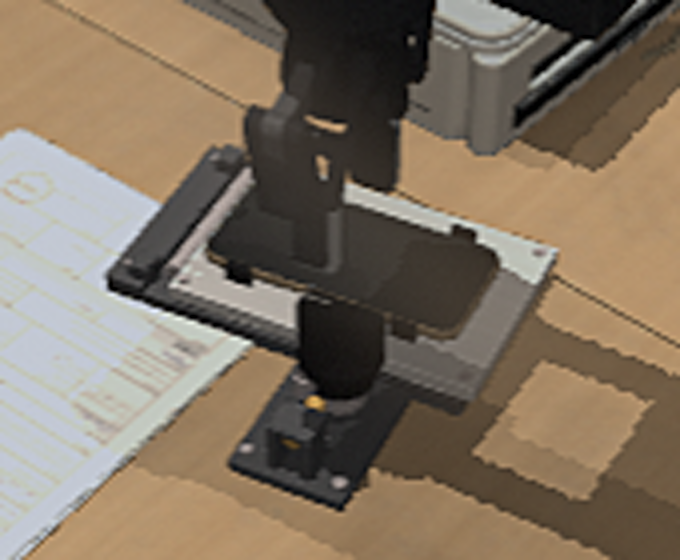

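Run:
```python
from h import *
s=imaging.grab_frame("scene")
c=s[150:250,270:350,::-1]
c=np.clip((c/255.)**.5*255*1.1,0,255).astype(np.uint8)
cv2.imwrite("pics/s3.png",cv2.resize(c,None,fx=6,fy=6,interpolation=cv2.INTER_CUBIC))
_,p,R=tool()
for o in(-.0255,.0255):
  for d in (.008,-.012,-.03): print(o,d,((proj("scene",p+R@np.array([d,o,0]))-[270,150])*6).round())
print((proj("scene",w([.6317,.1013,.2581],[[-.014,.075,.066],[-.056,.075,.066],[-.035,.075,.066]]))-[270,150])*6)
```

```text
-0.0255 0.008 [[234. 419.]]
-0.0255 -0.012 [[234. 370.]]
-0.0255 -0.03 [[234. 325.]]
0.0255 0.008 [[307. 314.]]
0.0255 -0.012 [[308. 265.]]
0.0255 -0.03 [[309. 220.]]
[[208.75020792 379.23804417]
 [333.57554763 421.13121515]
 [270.70587975 400.02657457]]
```

View pics/s3.png

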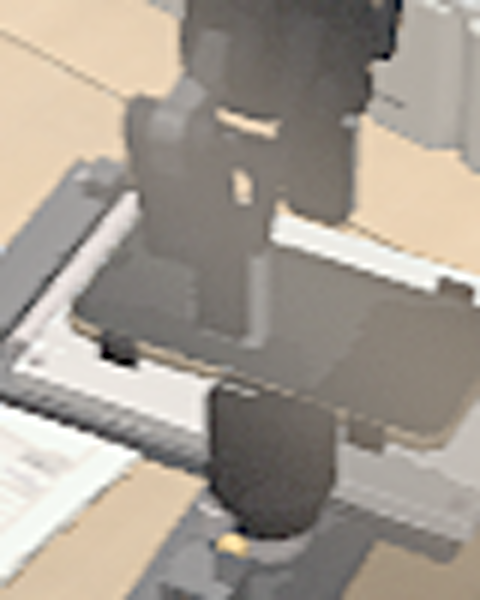

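Call:
carry_out(moves=[0.25,0,0,0,0,0.25,0,0,0,0,0.25,0,0,0,0,0.25,0,0,0,0,0.25,0,0,0,0,0.25,0,0,0,0])

```text
time: 3.13
tool_pos: [0.5785, 0.1625, 0.0827]
tool_rot: [-0.091, -0.701, -0.091, 0.701]
contact_force: [0.1, 0.5, -0.9]
gripper_width: 0.248
```

```bash
cat > look.py <<'E'
from h import *
import sys
n,name,u0,v0,u1,v1,f=sys.argv[1],sys.argv[2],*map(int,sys.argv[3:8])
s=imaging.grab_frame(n)[v0:v1,u0:u1,::-1]
s=np.clip((s/255.)**.5*255*1.1,0,255).astype(np.uint8)
cv2.imwrite("pics/"+name,cv2.resize(s,None,fx=f,fy=f,interpolation=cv2.INTER_CUBIC))
_,p,R=tool()
print(p.round(4))
for o in(-.011,.011):
  for d in (.008,-.012,-.03): print(o,d,((proj(n,p+R@np.array([d,o,0]))-[u0,v0])*f).round())
E
python3 look.py scene s4.png 270 150 350 250 6;python3 look.py top t4.png 290 200 370 260 8
```

```text
[0.5784 0.1625 0.0827]
-0.011 0.008 [[261. 399.]]
-0.011 -0.012 [[261. 350.]]
-0.011 -0.03 [[261. 305.]]
0.011 0.008 [[292. 353.]]
0.011 -0.012 [[293. 304.]]
0.011 -0.03 [[293. 259.]]
[0.5784 0.1625 0.0826]
-0.011 0.008 [[217. 261.]]
-0.011 -0.012 [[216. 244.]]
-0.011 -0.03 [[216. 227.]]
0.011 0.008 [[311. 236.]]
0.011 -0.012 [[313. 218.]]
0.011 -0.03 [[315. 201.]]
```

View pics/s4.png

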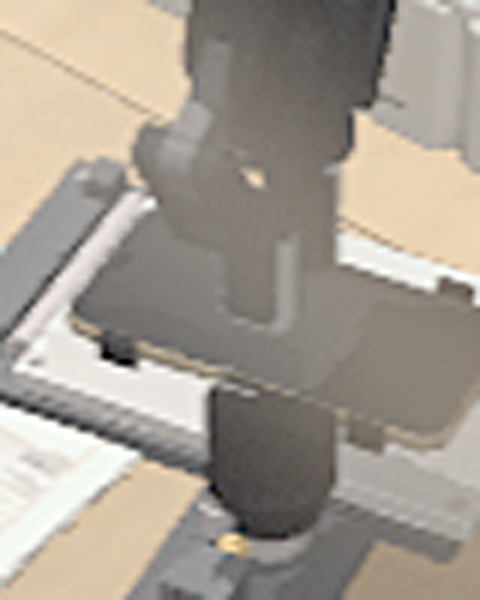

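View pics/t4.png

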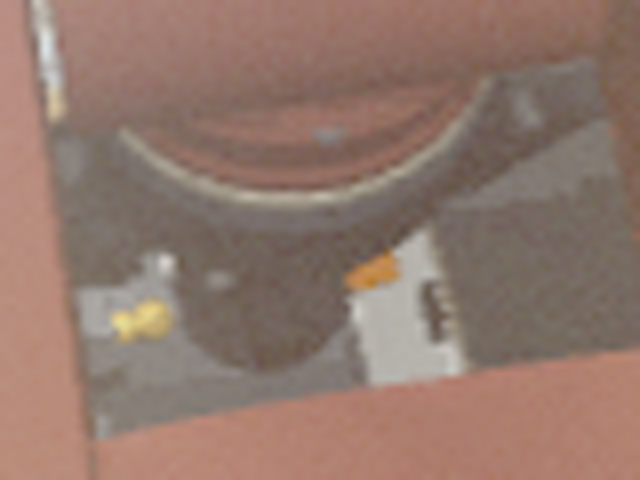

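Run:
```python
from h import *
_,p,R=tool()
def tri(a,b):
    r=least_squares(lambda X:np.r_[proj("scene",X)[0]-a,proj("top",X)[0]-b],p); return r.x,r.fun
X,f=tri((270+285/6,150+330/6),(290+220/8,200+284/8)); print(X,f,"in tool",R.T@(X-p))
for z in(.05,.075,.1,.12): print(z,back("scene",(270+285/6,150+330/6),z),back("top",(290+220/8,200+284/8),z))
```

```text
[0.56504699 0.17299837 0.10850912] [ 0.6549974   0.15505632 -0.34203055 -0.57403624] in tool [-0.02589148 -0.0135265   0.01026424]
0.05 [0.60659615 0.12494765 0.05      ] [0.57509609 0.17251782 0.05      ]
0.075 [0.58932056 0.14566504 0.075     ] [0.57037139 0.17247375 0.075     ]
0.1 [0.57204497 0.16638243 0.1       ] [0.56564668 0.17242968 0.1       ]
0.12 [0.5582245  0.18295634 0.12      ] [0.56186692 0.17239442 0.12      ]
```

```bash
python3 look.py scene s5.png 250 60 400 200 5
```

```text
[0.5784 0.1625 0.0826]
-0.011 0.008 [[317. 782.]]
-0.011 -0.012 [[317. 742.]]
-0.011 -0.03 [[317. 704.]]
0.011 0.008 [[344. 744.]]
0.011 -0.012 [[344. 704.]]
0.011 -0.03 [[344. 666.]]
```

View pics/s5.png

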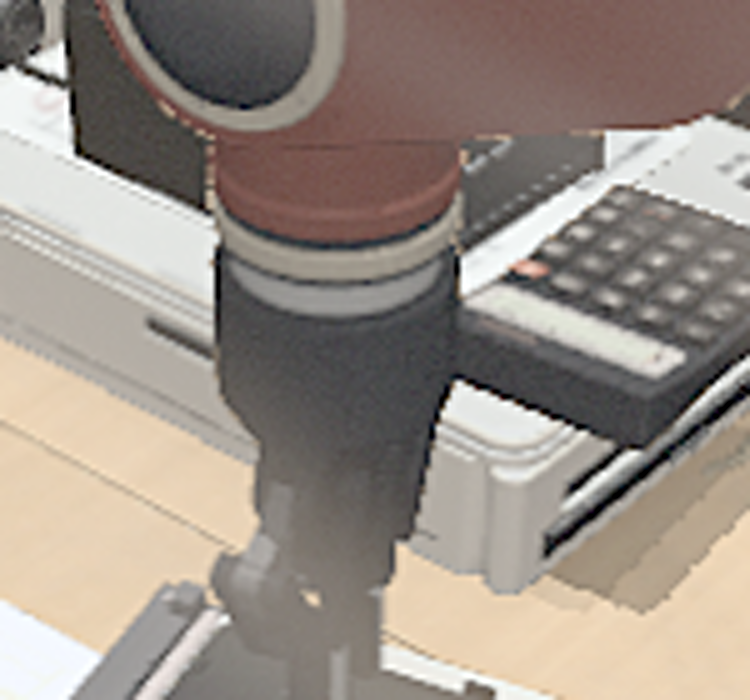

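Call:
carry_out(moves=[0.6,0,-0.25,0,0,0.6,0,-0.25,0,0,0.6,0,-0.25,0,0,0.6,0,-0.25,0,0,0.6,0.8,-0.25,0,0,0.6,1.6,-0.25,0,0,0.6,2.4,-0.25,0,0,0.6,3.2,-0.25,0,0,0.6,3.2,-0.25,0,0,0.6,3.2,-0.25,0,0,0.6,3.2,-0.25,0,0])

```text
time: 4.2
tool_pos: [0.5779, 0.1649, 0.0506]
tool_rot: [-0.091, -0.701, -0.091, 0.701]
contact_force: [-0.1, 0.2, 0.9]
gripper_width: 0.604
```

```bash
python3 look.py scene s6.png 260 140 360 250 6; python3 look.py top t6.png 290 200 370 260 8;  python3 -c "
from h import *
plan([.579,.165,.051],.258+np.pi/2)"
```

```text
[0.5782 0.165  0.051 ]
-0.011 0.008 [[316. 537.]]
-0.011 -0.012 [[316. 491.]]
-0.011 -0.03 [[316. 448.]]
0.011 0.008 [[347. 492.]]
0.011 -0.012 [[347. 445.]]
0.011 -0.03 [[348. 402.]]
[0.5783 0.165  0.0513]
-0.011 0.008 [[207. 288.]]
-0.011 -0.012 [[206. 272.]]
-0.011 -0.03 [[206. 256.]]
0.011 0.008 [[298. 264.]]
0.011 -0.012 [[299. 247.]]
0.011 -0.03 [[301. 231.]]
t 4.3 p [0.5783 0.165  0.0513] F [ 0.5 -0.5  0.3] M [-0.02  0.04 -0.  ] g 0.602 j [0.15 0.14 1.79 0.   1.22 1.47]
R [[0.001, 0.255, -0.967], [0.0, -0.967, -0.255], [-1.0, 0.0, -0.001]]
shift cm [ 0.03  0.02 -0.07]
twist -0.00021557867630139782 cur jaw yaw -1.313011905471198
```

View pics/s6.png

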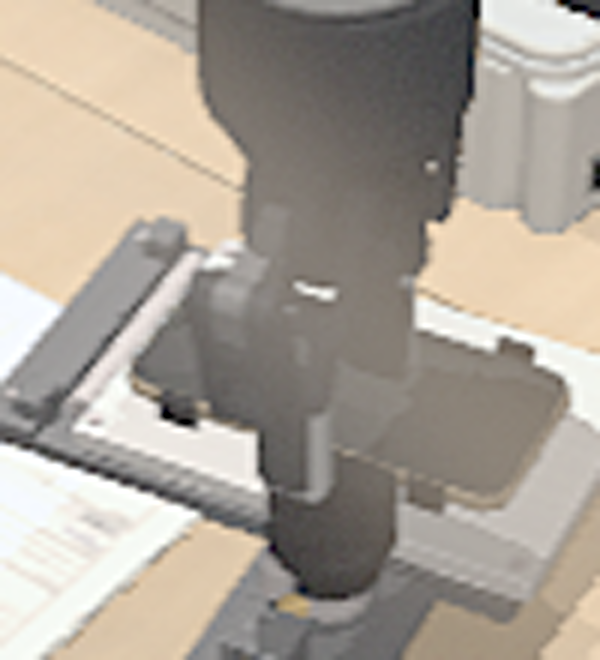

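View pics/t6.png

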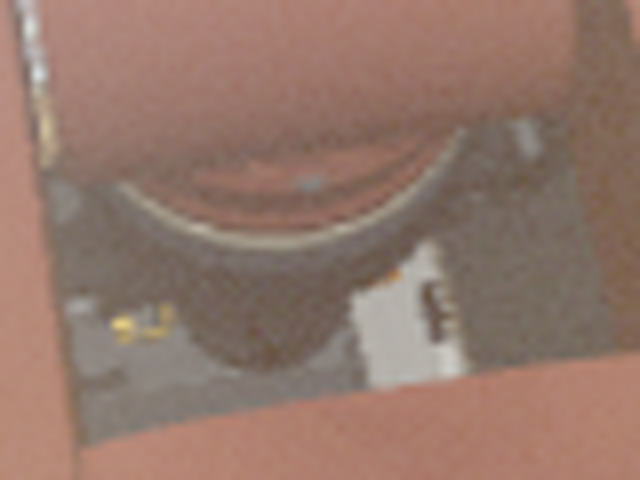

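Call:
carry_out(moves=[0.6,0.3,0,0,0,0.6,0.6,0,0,0,0.6,1.0,0,0,0,0.6,1.0,0,0,0])

```text
time: 4.63
tool_pos: [0.5771, 0.1648, 0.0396]
tool_rot: [-0.091, -0.701, -0.091, 0.702]
contact_force: [-1.0, -0.2, 0.4]
gripper_width: 0.594
```

```bash
python3 look.py scene s7.png 260 140 360 250 6;  python3 -c "
from h import *
plan([.579,.165,.041],.258+np.pi/2)"
```

```text
[0.5772 0.1648 0.0398]
-0.011 0.008 [[319. 564.]]
-0.011 -0.012 [[319. 518.]]
-0.011 -0.03 [[319. 476.]]
0.011 0.008 [[349. 518.]]
0.011 -0.012 [[350. 473.]]
0.011 -0.03 [[350. 430.]]
t 4.6833 p [0.5772 0.1648 0.0398] F [ 0.1 -0.4  0.3] M [ 0.   -0.01  0.06] g 0.6 j [0.15 0.15 1.8  0.   1.2  1.47]
R [[-0.001, 0.255, -0.967], [-0.0, -0.967, -0.255], [-1.0, -0.0, 0.001]]
shift cm [-0.12  0.03 -0.18]
twist -0.0002102963785874934 cur jaw yaw -1.3130066231734838
```

View pics/s7.png

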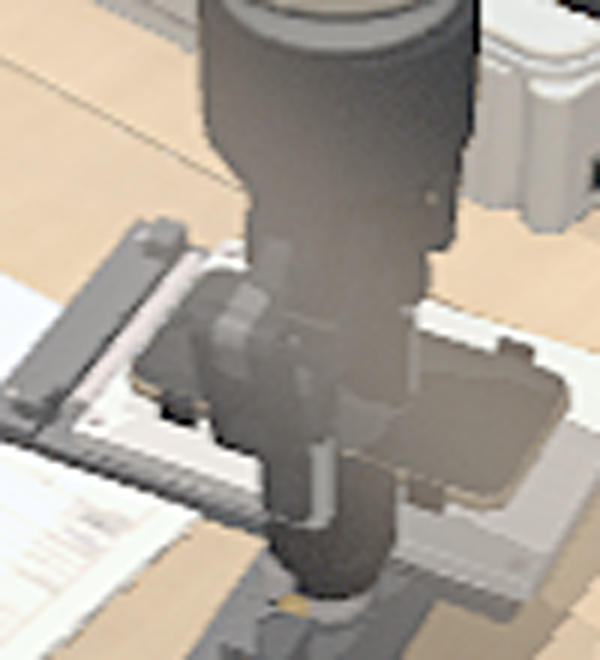

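Call:
carry_out(moves=[0.25,0,0,0,0,0.25,0,0,0,0,0.25,0,0,0,0,0.25,0,0,0,0,0.25,0,0,0,0])

```text
time: 5.1
tool_pos: [0.578, 0.165, 0.0409]
tool_rot: [0.091, 0.701, 0.091, -0.701]
contact_force: [-0.2, -0.1, -0.4]
gripper_width: 0.248
```

```bash
python3 look.py scene s8.png 280 180 340 250 10;  python3 -c "
from h import *
plan([.579,.165,.041],.258+np.pi/2)"
```

```text
[0.5779 0.165  0.0409]
-0.011 0.008 [[328. 534.]]
-0.011 -0.012 [[328. 458.]]
-0.011 -0.03 [[328. 388.]]
0.011 0.008 [[379. 458.]]
0.011 -0.012 [[380. 382.]]
0.011 -0.03 [[380. 312.]]
t 5.15 p [0.5779 0.165  0.0409] F [-0.7 -0.8  0.4] M [-0.03 -0.03 -0.05] g 0.25 j [ 0.15  0.15  1.79 -0.    1.2   1.47]
R [[0.0, 0.255, -0.967], [0.0, -0.967, -0.255], [-1.0, 0.0, -0.0]]
shift cm [-0.01  0.02 -0.1 ]
twist -0.0001952964293003845 cur jaw yaw -1.3129916232241972
```

View pics/s8.png

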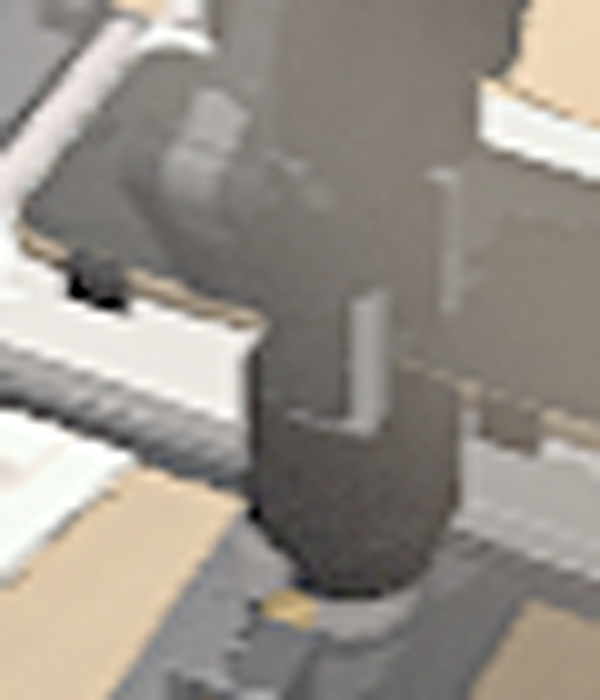

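Call:
carry_out(moves=[0,0,0,0,0,0,0,0,0,0,0,0,0,0,0,0,0,0,0,0])

```text
time: 5.48
tool_pos: [0.5778, 0.165, 0.0407]
tool_rot: [-0.091, -0.701, -0.091, 0.701]
contact_force: [1.0, 0.2, 0.4]
gripper_width: -0.001
```

```bash
python3 look.py scene s9.png 280 180 340 250 10;  python3 -c "
from h import *
plan([.579,.165,.041],.258+np.pi/2)"
```

```text
[0.5778 0.165  0.0407]
-0.011 0.008 [[328. 535.]]
-0.011 -0.012 [[328. 459.]]
-0.011 -0.03 [[328. 389.]]
0.011 0.008 [[379. 459.]]
0.011 -0.012 [[380. 383.]]
0.011 -0.03 [[381. 313.]]
t 5.5333 p [0.5778 0.165  0.0407] F [0.4 0.1 0.7] M [ 0.01 -0.03  0.03] g -0.007 j [0.15 0.15 1.79 0.   1.2  1.47]
R [[0.0, 0.255, -0.967], [0.0, -0.967, -0.255], [-1.0, -0.0, -0.0]]
shift cm [-0.03  0.03 -0.11]
twist -0.00021146397645210868 cur jaw yaw -1.3130077907713487
```

View pics/s9.png

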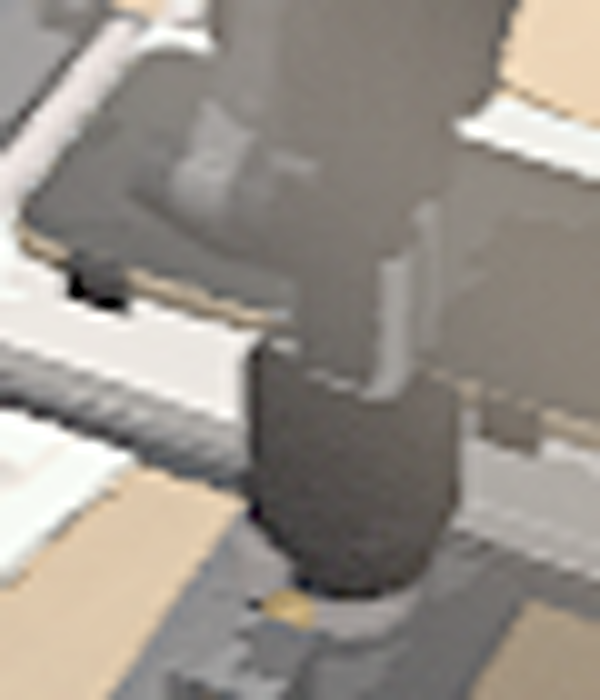

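```bash
python3 -c "
from h import *
_,p,R=tool()
for o in (-.0145,0):
  for z in (.011,0,-.011):
    for d in (-.02,-.03): print(o,z,d,((proj('scene',p+R@np.array([d,o,z]))-[280,180])*10).round())"
```

```text
-0.0145 0.011 -0.02 [[375. 459.]]
-0.0145 0.011 -0.03 [[375. 420.]]
-0.0145 0 -0.02 [[320. 441.]]
-0.0145 0 -0.03 [[320. 401.]]
-0.0145 -0.011 -0.02 [[265. 422.]]
-0.0145 -0.011 -0.03 [[265. 383.]]
0 0.011 -0.02 [[409. 408.]]
0 0.011 -0.03 [[410. 369.]]
0 0 -0.02 [[354. 390.]]
0 0 -0.03 [[355. 351.]]
0 -0.011 -0.02 [[300. 372.]]
0 -0.011 -0.03 [[300. 332.]]
```

Call:
carry_out(moves=[0.45,0,0,0,0,0.45,0,0,0,0,0.45,0,0,0,0,0.45,0,0,0,0,0.45,0,0,0,0,0.45,0.5,0,0,0,0.45,1.0,0,0,0,0.45,1.5,0,0,0,0.45,1.5,0,0,0])

```text
time: 6.28
tool_pos: [0.5765, 0.1647, 0.0238]
tool_rot: [-0.091, -0.7, -0.091, 0.702]
contact_force: [-0.0, 0.5, 0.3]
gripper_width: 0.448
```

```bash
python3 look.py scene s10.png 280 180 340 250 10;  python3 -c "
from h import *
plan([.579,.165,.041],.258+np.pi/2)"
```

```text
[0.5769 0.1648 0.0244]
-0.011 0.008 [[333. 597.]]
-0.011 -0.012 [[333. 523.]]
-0.011 -0.03 [[333. 455.]]
0.011 0.008 [[383. 521.]]
0.011 -0.012 [[384. 447.]]
0.011 -0.03 [[384. 379.]]
t 6.3333 p [0.5769 0.1648 0.0244] F [0.2 0.4 0.4] M [ 0.02 -0.03  0.  ] g 0.447 j [0.15 0.17 1.8  0.   1.17 1.47]
R [[-0.002, 0.255, -0.967], [-0.0, -0.967, -0.255], [-1.0, -0.0, 0.002]]
shift cm [-1.66  0.03 -0.21]
twist -0.00020172418067687659 cur jaw yaw -1.3129980509755734
```

View pics/s10.png

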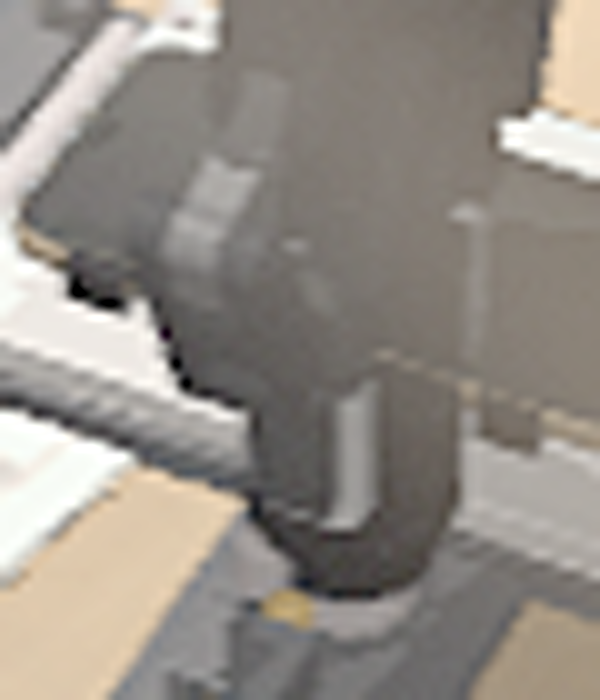

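Call:
carry_out(moves=[0.45,0.4,0,-0.1,0,0.45,0.8,0,-0.1,0,0.45,0.8,0,-0.1,0,0.45,0.8,0,-0.1,0,0,0.8,0,-0.1,0,0,0.8,0,-0.1,0,0,0.8,0,-0.1,0,0,0.8,0,-0.1,0,0,0.8,0,-0.1,0,0,0.8,0,-0.1,0])

```text
time: 7.17
tool_pos: [0.5792, 0.1646, 0.0182]
tool_rot: [0.091, 0.701, 0.091, -0.701]
contact_force: [0.3, -4.6, 2.2]
gripper_width: 0.139
```

```bash
python3 look.py scene s11.png 280 180 340 250 10;  python3 -c "
from h import *
plan([.579,.165,.016],.258+np.pi/2)"
```

```text
[0.5792 0.1646 0.0182]
-0.011 0.008 [[324. 613.]]
-0.011 -0.012 [[324. 540.]]
-0.011 -0.03 [[324. 472.]]
0.011 0.008 [[374. 537.]]
0.011 -0.012 [[375. 464.]]
0.011 -0.03 [[375. 396.]]
t 7.2167 p [0.5792 0.1646 0.0182] F [-0.7 -6.   3.7] M [-0.88  0.07  0.01] g 0.138 j [ 0.15  0.18  1.8  -0.    1.16  1.47]
R [[0.001, 0.255, -0.967], [-0.001, -0.967, -0.255], [-1.0, 0.001, -0.0]]
shift cm [ 0.22 -0.04  0.01]
twist -0.000271721865883201 cur jaw yaw -1.31306804866078
```

View pics/s11.png

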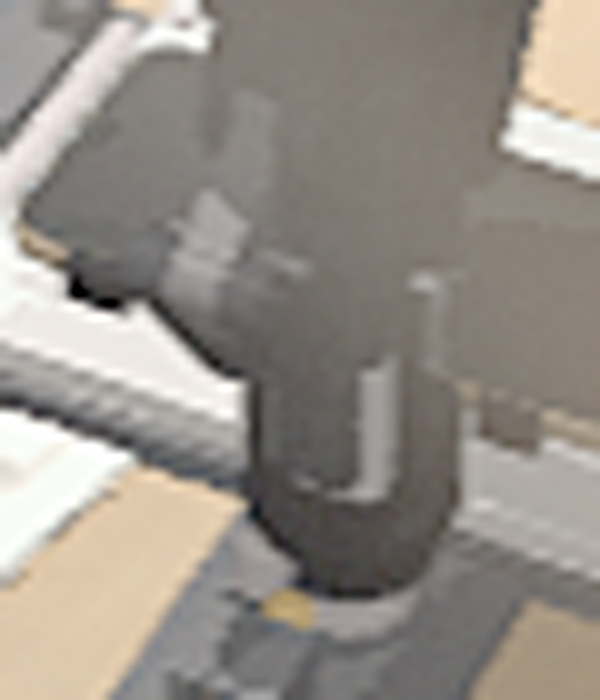

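Call:
carry_out(moves=[0,0,0.05,0,-0.12,0,0,0.05,0,-0.24,0,0,0.05,0,-0.36,0,0,0.05,0,-0.48,0,0,0.05,0,-0.6,0,0,0.05,0,-0.7,0,0,0.05,0,-0.7,0,0,0.05,0,-0.7])

```text
time: 7.88
tool_pos: [0.5796, 0.1638, 0.0182]
tool_rot: [0.327, 0.628, 0.325, -0.627]
contact_force: [-0.4, -6.4, 1.9]
gripper_width: 0.136
```

```bash
python3 -c "
from h import *
plan([.579,.165,.016],.258+np.pi/2)"
```

```text
t 7.8833 p [0.5796 0.1638 0.0182] F [-0.4 -6.4  1.9] M [-0.89 -0.05  0.13] g 0.136 j [ 0.15  0.18  1.8  -0.    1.16  0.77]
R [[0.001, 0.818, -0.575], [-0.002, -0.575, -0.818], [-1.0, 0.002, 0.001]]
shift cm [ 0.22 -0.11 -0.06]
twist 0.7003025559201665 cur jaw yaw -0.6124937708747302
```

Call:
carry_out(moves=[0,0,0,0,-0.12,0,0,0,0,-0.24,0,0,0,0,-0.36,0,0,0,0,-0.48,0,0,0,0,-0.52,0,0,0,0,-0.52,0,0,0,0,-0.52,0,0,0,0,-0.52])

```text
time: 8.55
tool_pos: [0.58, 0.1638, 0.0182]
tool_rot: [0.476, 0.524, 0.475, -0.523]
contact_force: [1.8, -5.7, 1.3]
gripper_width: 0.139
```

```bash
python3 look.py scene s12.png 270 160 350 260 6; python3 -c "
from h import *
plan([.579,.165,.016],.258+np.pi/2)"
```

```text
[0.5801 0.1638 0.0182]
-0.011 0.008 [[294. 480.]]
-0.011 -0.012 [[294. 436.]]
-0.011 -0.03 [[295. 396.]]
0.011 0.008 [[245. 444.]]
0.011 -0.012 [[245. 400.]]
0.011 -0.03 [[245. 360.]]
t 8.6 p [0.5801 0.1638 0.0182] F [ 2.9 -6.2  1.3] M [-1.06 -0.26 -0.65] g 0.136 j [ 0.15  0.18  1.8  -0.    1.16  0.25]
R [[0.002, 0.995, -0.095], [-0.001, -0.095, -0.995], [-1.0, 0.002, 0.001]]
shift cm [ 0.22 -0.12 -0.11]
twist 1.2174973559919247 cur jaw yaw -0.09529897080297187
```

View pics/s12.png

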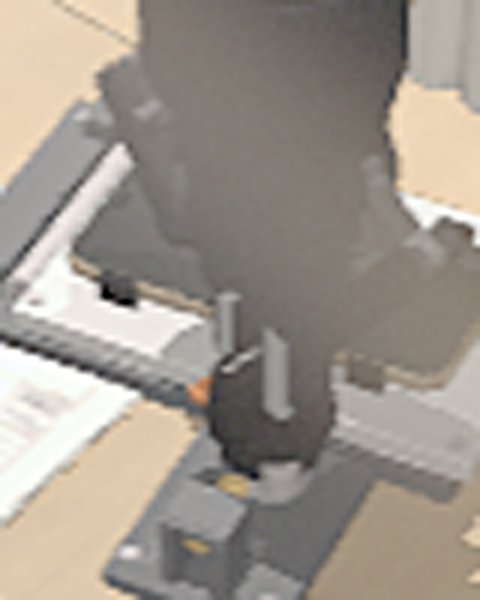

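Call:
carry_out(moves=[0.5,0,0,0,0,0.5,0,0,0,0,0.5,0,0,0,0,0.5,0,0,0,0,0.5,-3,0,0,0,0.5,-6,0,0,0,0.5,-9,0,0,0,0.5,-9,0,0,0,0.5,-9,0,0,0])

```text
time: 9.35
tool_pos: [0.5807, 0.1654, 0.1106]
tool_rot: [0.477, 0.524, 0.475, -0.521]
contact_force: [-1.2, 1.1, -1.1]
gripper_width: 0.502
```

```bash
python3 look.py scene s13.png 250 150 390 270 5; python3 -c "
from h import *
plan([.434,-.095,.11],.116+np.pi/2)"
```

```text
[0.5791 0.1651 0.1082]
-0.011 0.008 [[346. 279.]]
-0.011 -0.012 [[347. 237.]]
-0.011 -0.03 [[348. 197.]]
0.011 0.008 [[303. 249.]]
0.011 -0.012 [[303. 206.]]
0.011 -0.03 [[303. 167.]]
t 9.4 p [0.5791 0.1651 0.1082] F [-0.2 -0.4 -1. ] M [ 0.01 -0.03 -0.02] g 0.498 j [0.15 0.07 1.75 0.   1.31 0.25]
R [[0.001, 0.996, -0.092], [0.001, -0.092, -0.996], [-1.0, 0.001, -0.001]]
shift cm [ -0.21 -12.04  27.24]
twist 1.3621704728604058 cur jaw yaw -0.09262585393449034
```

View pics/s13.png

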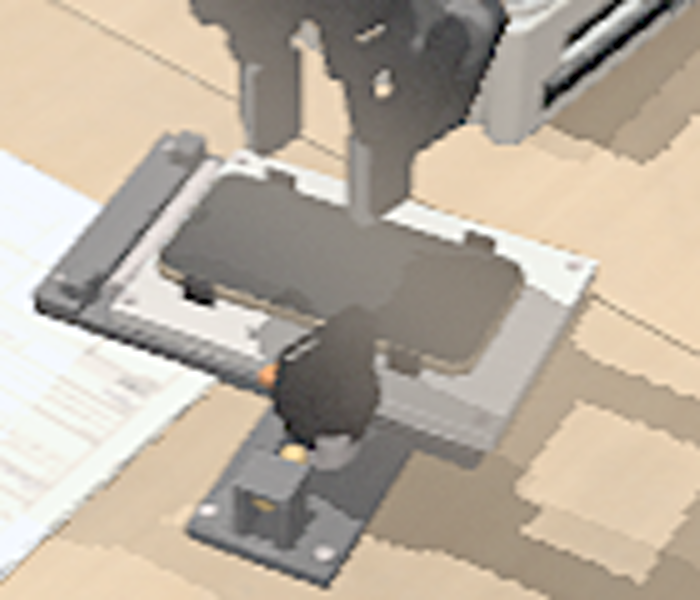

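Call:
carry_out(moves=[0.5,0,-12.0,27.2,1.362,0.5,0,-12.0,27.2,1.362,0.5,0,-12.0,27.2,1.362,0.5,0,-12.0,27.2,1.362,0.5,0,-12.0,27.2,1.362,0.5,0,-12.0,27.2,1.362,0.5,0,-12.0,27.2,1.362,0.5,0,-12.0,27.2,1.362,0.5,0,-12.0,27.2,1.362,0.5,0,-12.0,27.2,1.362,0.5,0,-12.0,27.2,1.362,0.5,0,-12.0,27.2,1.362])

```text
time: 10.4
tool_pos: [0.4328, -0.0945, 0.1055]
tool_rot: [-0.039, -0.705, -0.041, 0.707]
contact_force: [0.0, -0.9, 0.4]
gripper_width: 0.5
```

```bash
python3 look.py scene s14.png 380 120 500 230 6; python3 look.py top t14.png 400 230 510 340 5; python3 -c "
from h import *
plan([.434,-.095,.06],.116+np.pi/2)"
```

```text
[ 0.433  -0.0944  0.1058]
-0.011 0.008 [[462. 306.]]
-0.011 -0.012 [[476. 256.]]
-0.011 -0.03 [[488. 210.]]
0.011 0.008 [[487. 271.]]
0.011 -0.012 [[501. 221.]]
0.011 -0.03 [[514. 175.]]
[ 0.4332 -0.0944  0.1061]
-0.011 0.008 [[338. 409.]]
-0.011 -0.012 [[356. 407.]]
-0.011 -0.03 [[374. 406.]]
0.011 0.008 [[400. 401.]]
0.011 -0.012 [[420. 399.]]
0.011 -0.03 [[439. 397.]]
t 10.5 p [ 0.4332 -0.0944  0.1061] F [ 0.5  0.4 -0.1] M [-0.03  0.01  0.05] g 0.502 j [-0.38 -0.32  2.12  0.    1.35  1.07]
R [[-0.003, 0.119, -0.993], [0.001, -0.993, -0.119], [-1.0, -0.002, 0.003]]
shift cm [ 4.61  0.07 -0.09]
twist 0.002802547414774814 cur jaw yaw -1.4519937793801214
```

View pics/s14.png

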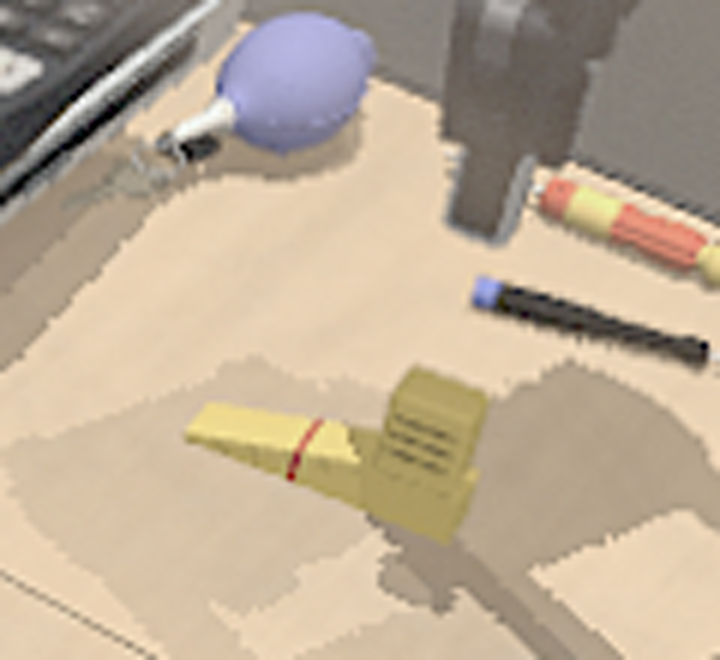

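View pics/t14.png

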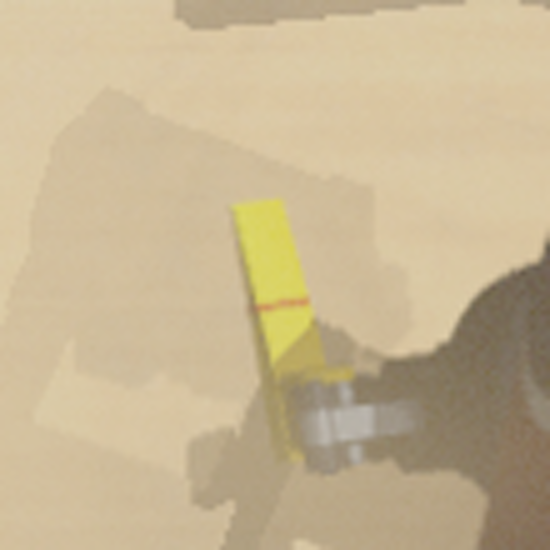

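Call:
carry_out(moves=[0.5,3,0,0,0,0.5,6,0,0,0,0.5,8,0,0,0,0.5,9,0,0,0,0.5,9.5,0,0,0,0.5,9.5,0,0,0,0.5,9.5,0,0,0])

```text
time: 11.08
tool_pos: [0.4349, -0.0952, 0.0135]
tool_rot: [0.041, 0.706, 0.041, -0.706]
contact_force: [-0.2, 0.4, 0.8]
gripper_width: 0.499
```

```bash
python3 look.py scene s15.png 400 150 480 230 8; python3 look.py top t15.png 430 260 500 330 8; python3 -c "
from h import *
plan([.434,-.095,-.012],.116+np.pi/2)"
```

```text
[ 0.4354 -0.0954  0.0141]
-0.011 0.008 [[372. 442.]]
-0.011 -0.012 [[388. 384.]]
-0.011 -0.03 [[403. 331.]]
0.011 0.008 [[404. 394.]]
0.011 -0.012 [[421. 337.]]
0.011 -0.03 [[436. 283.]]
[ 0.4355 -0.0955  0.0143]
-0.011 0.008 [[184. 414.]]
-0.011 -0.012 [[208. 412.]]
-0.011 -0.03 [[231. 410.]]
0.011 0.008 [[274. 402.]]
0.011 -0.012 [[300. 400.]]
0.011 -0.03 [[324. 398.]]
t 11.1833 p [ 0.4355 -0.0955  0.0143] F [ 0.5  0.2 -0.6] M [0.01 0.01 0.05] g 0.499 j [-0.38 -0.19  2.18  0.    1.15  1.07]
R [[0.003, 0.116, -0.993], [-0.001, -0.993, -0.116], [-1.0, 0.001, -0.003]]
shift cm [ 2.63 -0.07  0.15]
twist 0.00026501755812535777 cur jaw yaw -1.4545313092367709
```

View pics/s15.png

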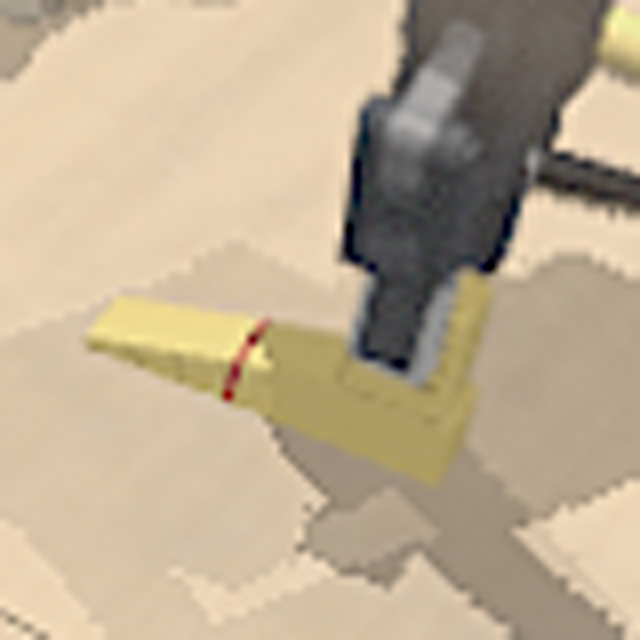

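View pics/t15.png

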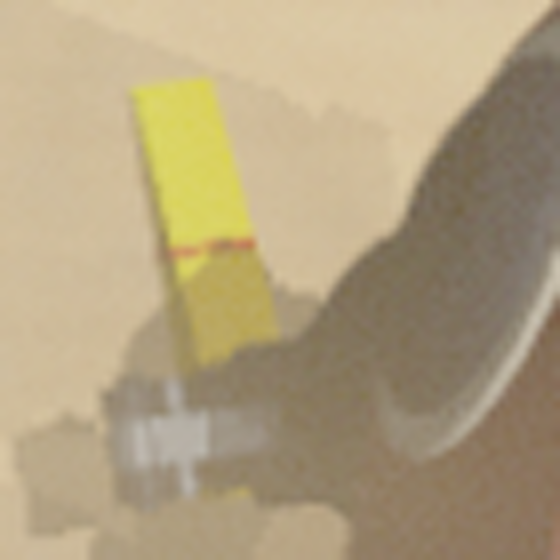

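Call:
carry_out(moves=[0.5,1,-0.05,0.1,0,0.5,2,-0.05,0.1,0,0.5,2.5,-0.05,0.1,0,0.5,2.5,-0.05,0.1,0,0.5,2.5,-0.05,0.1,0])

```text
time: 11.6
tool_pos: [0.4324, -0.0943, -0.0131]
tool_rot: [-0.041, -0.705, -0.041, 0.706]
contact_force: [-0.6, 0.1, -0.3]
gripper_width: 0.502
```

```bash
python3 look.py scene s16.png 400 150 480 230 8; python3 -c "
from h import *
plan([.434,-.095,-.012],.116+np.pi/2)"
```

```text
[ 0.4329 -0.0945 -0.0126]
-0.011 0.008 [[358. 522.]]
-0.011 -0.012 [[373. 467.]]
-0.011 -0.03 [[388. 415.]]
0.011 0.008 [[390. 475.]]
0.011 -0.012 [[406. 419.]]
0.011 -0.03 [[420. 368.]]
t 11.65 p [ 0.4329 -0.0945 -0.0126] F [ 0.   0.5 -0.7] M [-0.02  0.04 -0.03] g 0.502 j [-0.38 -0.14  2.19  0.    1.1   1.07]
R [[-0.001, 0.115, -0.993], [0.0, -0.993, -0.115], [-1.0, -0.0, 0.001]]
shift cm [-0.06  0.06 -0.1 ]
twist -0.00026809798564908505 cur jaw yaw -1.4550644247805458
```

View pics/s16.png

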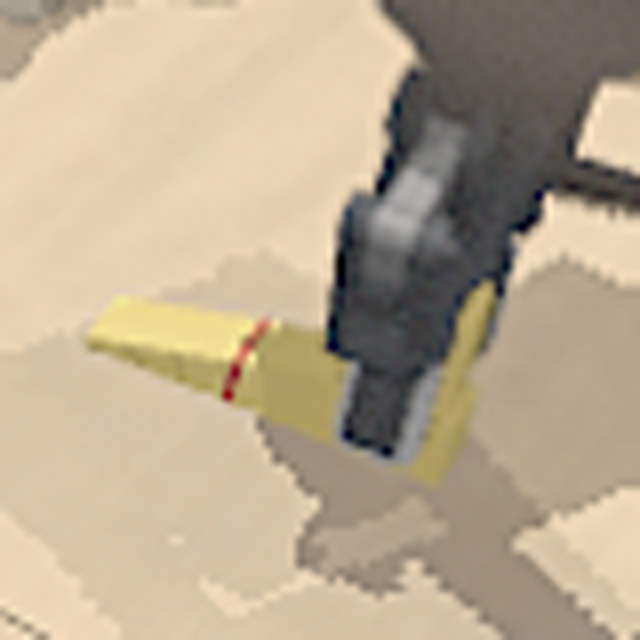

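Straddling the wedge well: the near fingertip is at about (375,450) in the crop, and nothing touches. I'll close.

Call:
carry_out(moves=[0,0,0,0,0,0,0,0,0,0,0,0,0,0,0,0,0,0,0,0,0,0,0,0,0,0,0,0,0,0])

```text
time: 12.15
tool_pos: [0.4336, -0.0947, -0.0118]
tool_rot: [0.041, 0.706, 0.041, -0.706]
contact_force: [1.2, -0.3, 1.7]
gripper_width: 0.23
```

```bash
python3 look.py scene s17.png 400 150 480 230 8; python3 look.py top t17.png 430 260 500 330 8; python3 -c "
from h import *
plan([.434,-.095,-.012],.116+np.pi/2)"
```

```text
[ 0.4336 -0.0948 -0.0118]
-0.011 0.008 [[356. 518.]]
-0.011 -0.012 [[372. 463.]]
-0.011 -0.03 [[386. 411.]]
0.011 0.008 [[389. 470.]]
0.011 -0.012 [[404. 415.]]
0.011 -0.03 [[419. 364.]]
[ 0.4336 -0.0948 -0.0118]
-0.011 0.008 [[151. 425.]]
-0.011 -0.012 [[174. 423.]]
-0.011 -0.03 [[195. 421.]]
0.011 0.008 [[239. 413.]]
0.011 -0.012 [[263. 411.]]
0.011 -0.03 [[286. 409.]]
t 12.25 p [ 0.4336 -0.0948 -0.0118] F [0.4 0.1 2.4] M [-0.02 -0.05  0.01] g 0.231 j [-0.38 -0.14  2.19  0.    1.1   1.07]
R [[0.001, 0.116, -0.993], [-0.0, -0.993, -0.116], [-1.0, 0.0, -0.001]]
shift cm [ 0.02  0.03 -0.03]
twist -0.0001997567559630653 cur jaw yaw -1.454996083550859
```

View pics/s17.png

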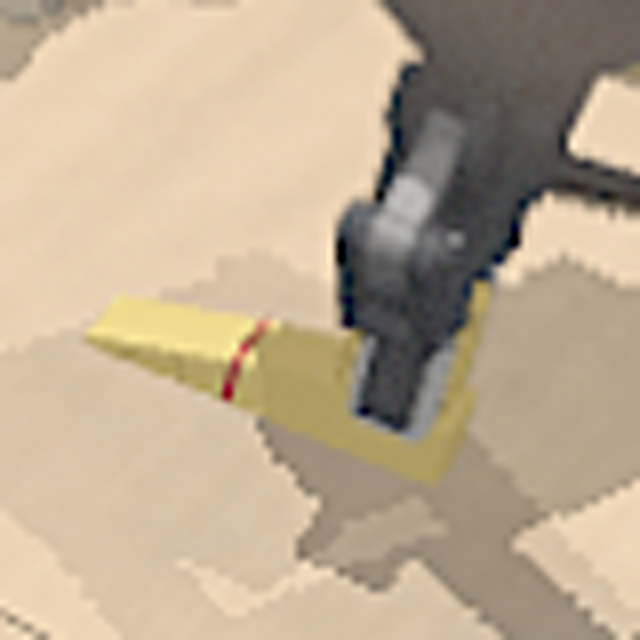

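View pics/t17.png

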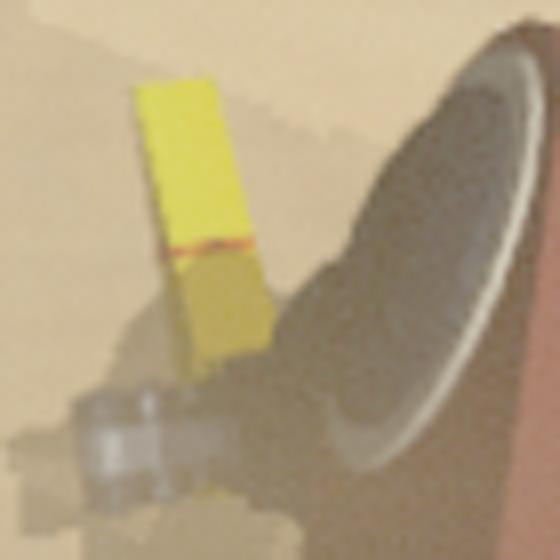

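Call:
carry_out(moves=[0,-1,0,0,0,0,-2,0,0,0,0,-2,-3,-0.5,-0.03,0,-2,-6,-1,-0.06,0,-2,-9,-1.5,-0.09,0,-2,-12,-2,-0.12,0,-2,-14.4,-2.45,-0.142,0,-2,-14.4,-2.45,-0.142,0,-2,-14.4,-2.45,-0.142,0,-2,-14.4,-2.45,-0.142])

```text
time: 13.08
tool_pos: [0.4409, 0.0511, 0.0082]
tool_rot: [0.091, 0.701, 0.091, -0.701]
contact_force: [-0.3, -0.5, -0.4]
gripper_width: 0.223
```

```bash
python3 look.py scene s18.png 300 180 440 280 5; python3 look.py top t18.png 310 200 430 310 6; python3 -c "
from h import *
plan([.4412,.051,-.012],.258+np.pi/2)"
```

```text
[0.4409 0.0507 0.008 ]
-0.011 0.008 [[531. 330.]]
-0.011 -0.012 [[539. 295.]]
-0.011 -0.03 [[546. 261.]]
0.011 0.008 [[549. 292.]]
0.011 -0.012 [[556. 257.]]
0.011 -0.03 [[564. 223.]]
[0.4409 0.0506 0.008 ]
-0.011 0.008 [[398. 664.]]
-0.011 -0.012 [[406. 662.]]
-0.011 -0.03 [[413. 661.]]
0.011 0.008 [[464. 646.]]
0.011 -0.012 [[473. 644.]]
0.011 -0.03 [[482. 641.]]
t 13.1833 p [0.4409 0.0506 0.008 ] F [ 0.2  0.4 -0.6] M [ 0.04 -0.02 -0.07] g 0.228 j [-0.05 -0.18  2.18 -0.    1.14  1.26]
R [[0.0, 0.254, -0.967], [-0.0, -0.967, -0.254], [-1.0, 0.0, -0.0]]
shift cm [ 2.   -0.04 -0.04]
twist -0.0014702679101095129 cur jaw yaw -1.314266594705006
```

View pics/s18.png

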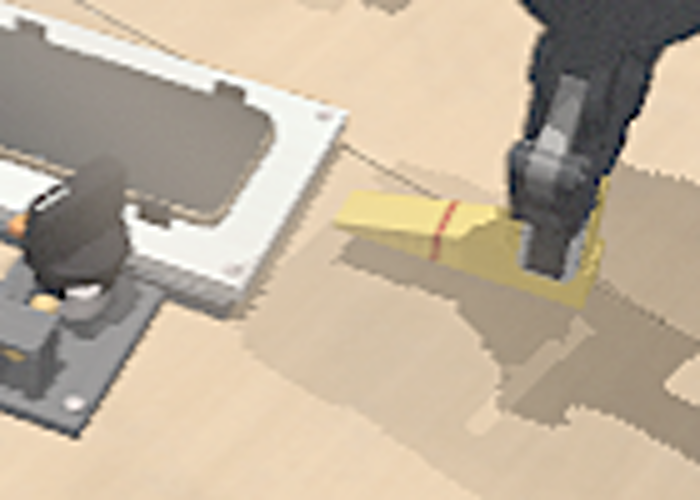

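View pics/t18.png

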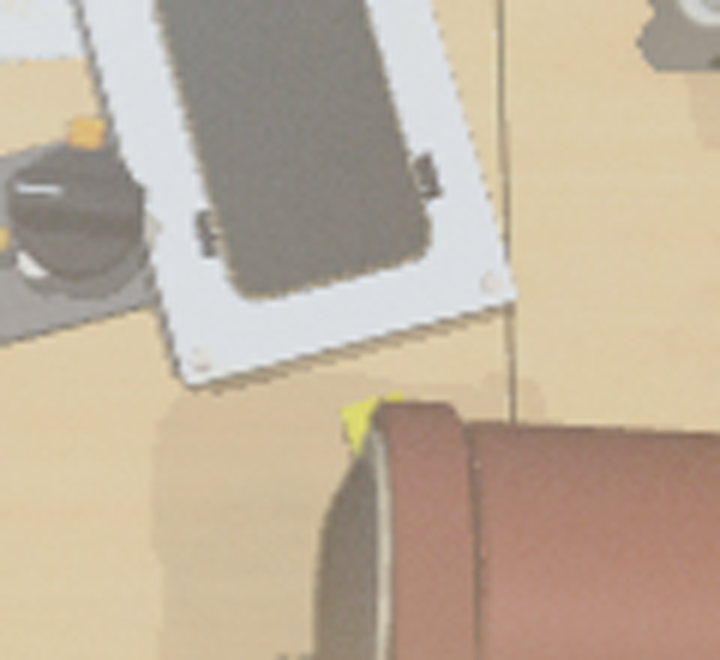

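Call:
carry_out(moves=[0,1,0,0,0,0,1.7,0,0,0,0,2.0,0,0,0,0,2.0,0,0,0,0,2.0,0,0,0,0,2.0,0,0,0])

```text
time: 13.68
tool_pos: [0.4404, 0.0506, -0.0119]
tool_rot: [-0.091, -0.7, -0.091, 0.702]
contact_force: [-6.2, -1.3, 11.2]
gripper_width: 0.225
```

```bash
python3 look.py scene s19.png 300 180 440 280 5; python3 -c "
from h import *
plan([.4412,.051,-.012],.258+np.pi/2)"
```

```text
[ 0.4404  0.0506 -0.0119]
-0.011 0.008 [[525. 365.]]
-0.011 -0.012 [[532. 331.]]
-0.011 -0.03 [[539. 298.]]
0.011 0.008 [[542. 327.]]
0.011 -0.012 [[550. 293.]]
0.011 -0.03 [[557. 260.]]
t 13.7333 p [ 0.4404  0.0506 -0.0119] F [-6.3 -2.5 11.7] M [-0.12  0.75 -0.  ] g 0.229 j [-0.05 -0.14  2.19 -0.    1.1   1.26]
R [[-0.003, 0.254, -0.967], [-0.001, -0.967, -0.254], [-1.0, -0.0, 0.003]]
shift cm [ 0.01 -0.02 -0.09]
twist -0.0009560466291791414 cur jaw yaw -1.3137523734240755
```

View pics/s19.png

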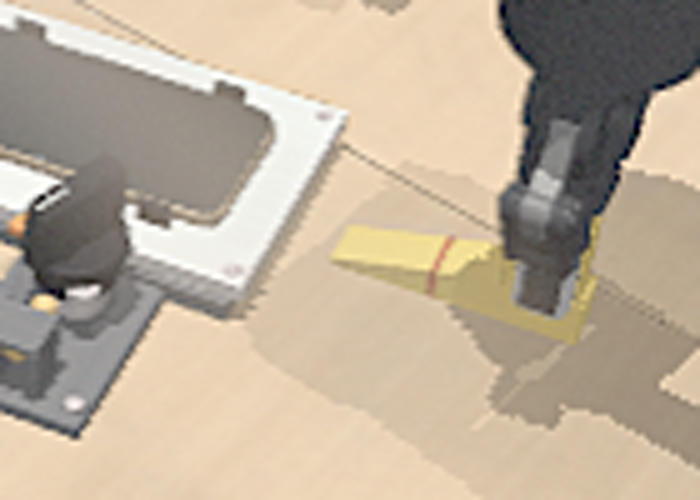

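Call:
carry_out(moves=[0,-0.06,0,0,0,0,-0.06,0,-0.6,0,0,-0.06,0,-1.2,0,0,-0.06,0,-1.8,0,0,-0.06,0,-2.4,0,0,-0.06,0,-3.0,0,0,-0.06,0,-3.6,0,0,-0.06,0,-4.0,0,0,-0.06,0,-4.0,0,0,-0.06,0,-4.0,0])

```text
time: 14.57
tool_pos: [0.4801, 0.0611, -0.0118]
tool_rot: [0.091, 0.702, 0.091, -0.701]
contact_force: [0.9, -0.5, 1.3]
gripper_width: 0.227
```

```bash
python3 look.py scene s20.png 300 180 440 280 5; python3 look.py top t20.png 310 200 430 310 6; python3 -c "
from h import *
plan([.5002,.0666,-.012],.258+np.pi/2)"
```

```text
[ 0.4801  0.0612 -0.0118]
-0.011 0.008 [[425. 331.]]
-0.011 -0.012 [[431. 296.]]
-0.011 -0.03 [[436. 264.]]
0.011 0.008 [[444. 294.]]
0.011 -0.012 [[450. 260.]]
0.011 -0.03 [[455. 227.]]
[ 0.48    0.0612 -0.0118]
-0.011 0.008 [[355. 545.]]
-0.011 -0.012 [[362. 541.]]
-0.011 -0.03 [[368. 537.]]
0.011 0.008 [[420. 528.]]
0.011 -0.012 [[428. 523.]]
0.011 -0.03 [[435. 519.]]
t 14.6667 p [ 0.48    0.0612 -0.0118] F [0.5 1.5 2.2] M [-0.11 -0.22  0.  ] g 0.23 j [-0.03 -0.04  2.1  -0.    1.09  1.29]
R [[0.001, 0.255, -0.967], [-0.0, -0.967, -0.255], [-1.0, 0.0, -0.001]]
shift cm [ 0.02 -0.01 -2.09]
twist -0.0006133083455734933 cur jaw yaw -1.31340963514047
```

View pics/s20.png

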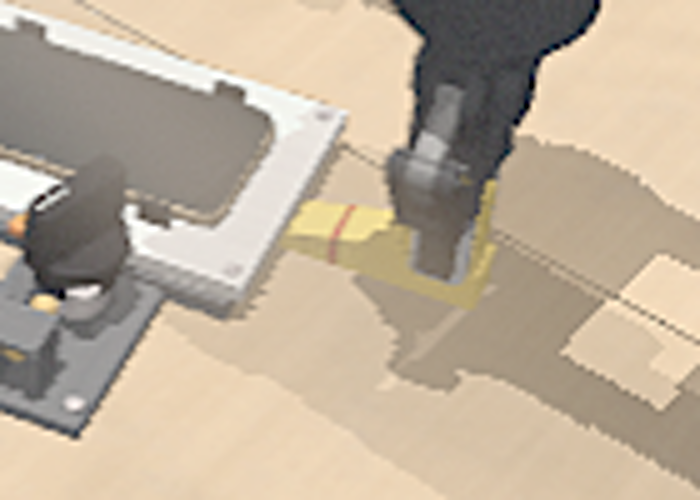

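View pics/t20.png

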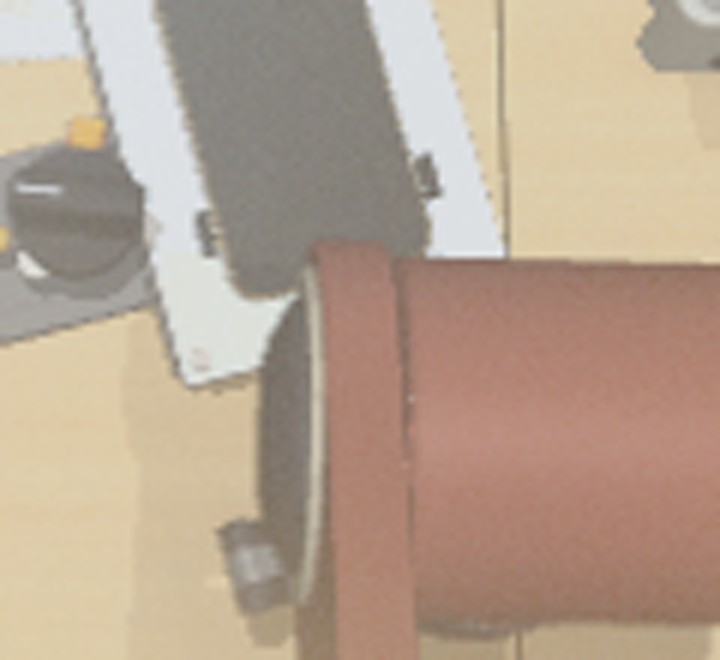

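Call:
carry_out(moves=[0,0,0,-0.3,0,0,0,0,-0.6,0,0,0,0,-0.9,0,0,0,0,-1.2,0,0,0,0,-1.5,0,0,0,0,-1.5,0,0,0,0,-1.5,0])

```text
time: 15.25
tool_pos: [0.4858, 0.0634, -0.012]
tool_rot: [-0.092, -0.693, -0.091, 0.709]
contact_force: [-29.9, -9.1, 32.0]
gripper_width: 0.229
```

```bash
python3 look.py scene s21.png 300 190 400 270 7;  python3 -c "
from h import *
plan([.5002,.0666,-.012],.258+np.pi/2)"
```

```text
[ 0.4858  0.0634 -0.012 ]
-0.011 0.008 [[574. 389.]]
-0.011 -0.012 [[581. 340.]]
-0.011 -0.03 [[586. 294.]]
0.011 0.008 [[601. 338.]]
0.011 -0.012 [[607. 288.]]
0.011 -0.03 [[613. 243.]]
t 15.3 p [ 0.4858  0.0634 -0.012 ] F [-31.2  -9.4  32.1] M [-1.3   4.42  0.02] g 0.229 j [-0.02 -0.01  2.06 -0.01  1.11  1.29]
R [[-0.022, 0.256, -0.966], [-0.005, -0.967, -0.256], [-1.0, -0.001, 0.022]]
shift cm [-0.03  0.06 -1.48]
twist 0.0012990381694022446 cur jaw yaw -1.3114972886254943
```

View pics/s21.png

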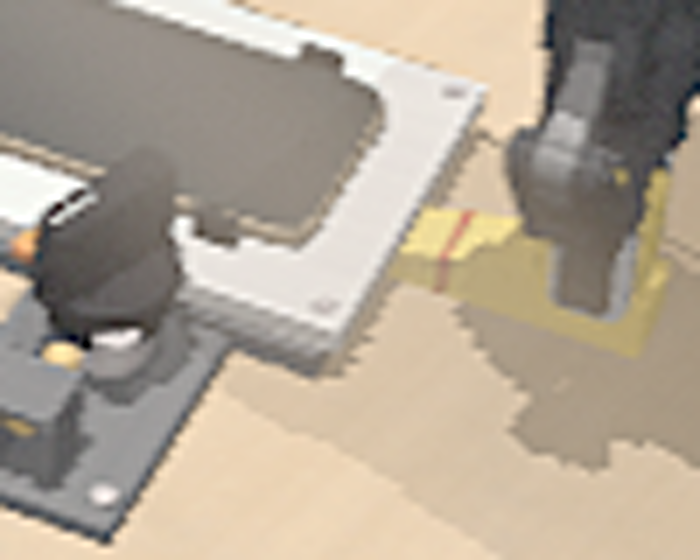

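Call:
carry_out(moves=[0,-0.1,0,0,0,0,-0.2,0,0,0,0,-0.3,0,0,0,0,-0.3,0,0,0])

```text
time: 15.63
tool_pos: [0.4864, 0.0638, -0.0119]
tool_rot: [-0.091, -0.695, -0.091, 0.707]
contact_force: [-15.6, -7.3, 6.8]
gripper_width: 0.228
```

```bash
python3 look.py scene s22.png 300 190 400 270 7;  python3 -c "
from h import *
plan([.5002,.0666,-.012],.258+np.pi/2)"
```

```text
[ 0.4863  0.0638 -0.012 ]
-0.011 0.008 [[572. 389.]]
-0.011 -0.012 [[578. 340.]]
-0.011 -0.03 [[584. 294.]]
0.011 0.008 [[598. 337.]]
0.011 -0.012 [[605. 288.]]
0.011 -0.03 [[611. 243.]]
t 15.6833 p [ 0.4863  0.0638 -0.012 ] F [-14.7  -7.3   6.3] M [-1.08  2.47 -0.14] g 0.224 j [-0.02 -0.01  2.07 -0.    1.1   1.3 ]
R [[-0.017, 0.255, -0.967], [-0.003, -0.967, -0.255], [-1.0, -0.001, 0.018]]
shift cm [-0.02  0.08 -1.41]
twist 0.00020605158434161552 cur jaw yaw -1.3125902752105552
```

View pics/s22.png

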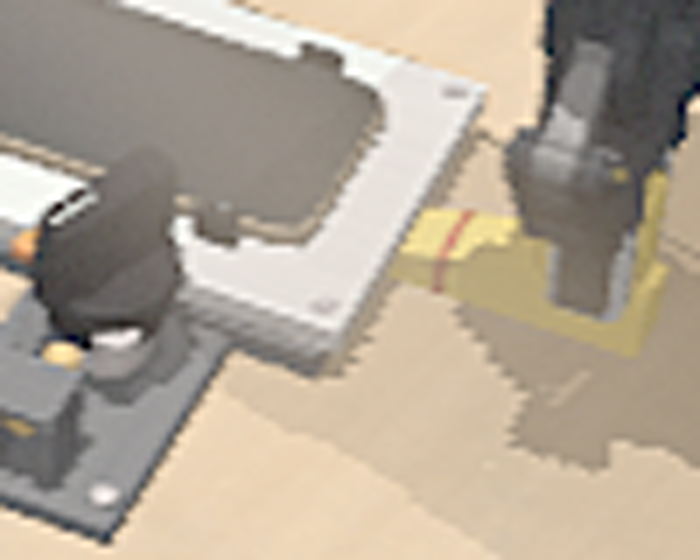

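Call:
carry_out(moves=[0,-0.05,0,-0.2,0,0,-0.1,0,-0.4,0,0,-0.15,0,-0.6,0,0,-0.15,0,-0.6,0])

```text
time: 16.02
tool_pos: [0.4919, 0.0662, -0.0118]
tool_rot: [-0.091, -0.695, -0.091, 0.707]
contact_force: [-11.1, -3.0, -2.0]
gripper_width: 0.226
```

```bash
python3 -c "
from h import *
plan([.5002,.0666,-.012],.258+np.pi/2)"
```

```text
t 16.0167 p [ 0.4919  0.0662 -0.0118] F [-11.1  -3.   -2. ] M [-0.59  1.77 -0.07] g 0.226 j [-0.02  0.    2.05 -0.    1.1   1.3 ]
R [[-0.017, 0.255, -0.967], [-0.001, -0.967, -0.255], [-1.0, -0.003, 0.017]]
shift cm [ 0.    0.17 -0.81]
twist 5.454007563887586e-05 cur jaw yaw -1.312741786719258
```

```bash
python3 look.py scene s23.png 300 190 400 270 7
```

```text
[ 0.4919  0.0662 -0.0119]
-0.011 0.008 [[551. 384.]]
-0.011 -0.012 [[557. 335.]]
-0.011 -0.03 [[563. 289.]]
0.011 0.008 [[577. 333.]]
0.011 -0.012 [[584. 284.]]
0.011 -0.03 [[590. 238.]]
```

View pics/s23.png

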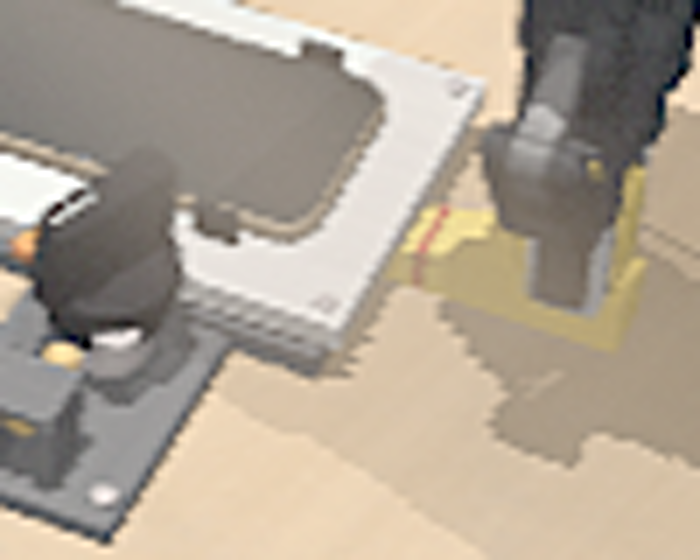

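Call:
carry_out(moves=[0,0,0.05,-0.15,0,0,0,0.1,-0.3,0,0,0,0.1,-0.45,0,0,0,0.1,-0.45,0,0,0,0.1,-0.45,0])

```text
time: 16.48
tool_pos: [0.4962, 0.0666, -0.0118]
tool_rot: [-0.091, -0.695, -0.091, 0.708]
contact_force: [-12.7, -2.6, -1.1]
gripper_width: 0.231
```

```bash
python3 look.py scene s24.png 310 190 380 260 10; python3 -c "
from h import *
plan([.5002,.0666,-.012],.258+np.pi/2)"
```

```text
[ 0.4962  0.0666 -0.0118]
-0.011 0.008 [[668. 539.]]
-0.011 -0.012 [[676. 469.]]
-0.011 -0.03 [[684. 404.]]
0.011 0.008 [[706. 466.]]
0.011 -0.012 [[715. 396.]]
0.011 -0.03 [[724. 331.]]
t 16.5333 p [ 0.4962  0.0666 -0.0118] F [-11.6  -2.4  -1.3] M [-0.48  1.93 -0.01] g 0.226 j [-0.01  0.01  2.04 -0.    1.11  1.3 ]
R [[-0.018, 0.255, -0.967], [-0.001, -0.967, -0.255], [-1.0, -0.003, 0.018]]
shift cm [ 0.01  0.1  -0.39]
twist 0.00023345471079316837 cur jaw yaw -1.312562872084103
```

View pics/s24.png

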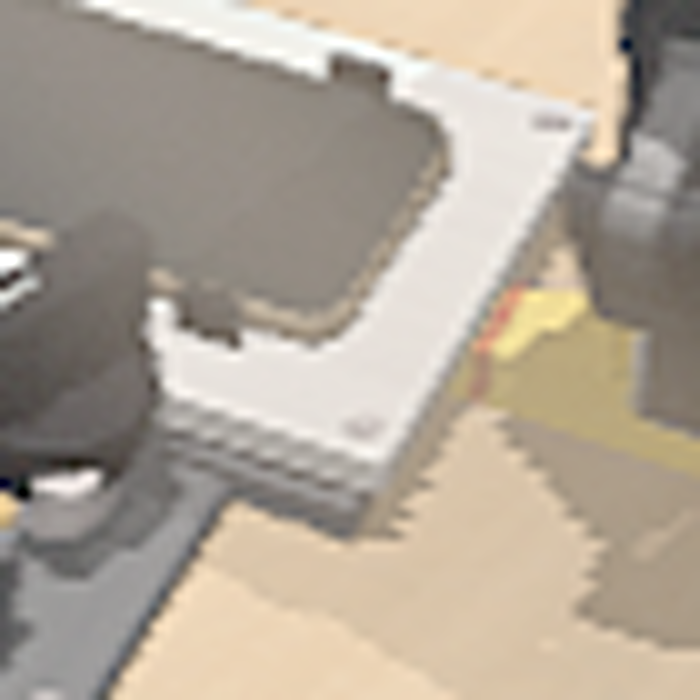

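```bash
python3 -c "
from h import *
b=[.6317,.1013,.2581]
for h in (0,.002,.003,.004,.005):
    th=h/.17
    P=[]
    for y in (.055,-.055):
        x,z=-.170,.005
        P.append([.075+x*np.cos(th)+z*np.sin(th), y, .015-x*np.sin(th)+z*np.cos(th)])
    print(h,((proj('scene',w(b,P))-[310,190]+.5)*10-.5).round().tolist())
s,p,R=tool()
q=np.array(p)-[b[0],b[1],0]; c,sn=np.cos(b[2]),np.sin(b[2]); print('tool in fix',c*q[0]+sn*q[1],-sn*q[0]+c*q[1])
"
python3 - <<'E'
import cv2
a=cv2.imread('pics/s0.png') if 0 else cv2.imread('pics/scene0.png')
import numpy as np
s=np.clip((a[190:260,310:380]/255.)**.5*255*1.1,0,255).astype(np.uint8)
cv2.imwrite('pics/s0z.png',cv2.resize(s,None,fx=10,fy=10,interpolation=cv2.INTER_CUBIC))
E
```

```text
0 [[389.0, 476.0], [598.0, 120.0]]
0.002 [[389.0, 469.0], [599.0, 113.0]]
0.003 [[389.0, 465.0], [599.0, 109.0]]
0.004 [[389.0, 461.0], [599.0, 105.0]]
0.005 [[389.0, 458.0], [599.0, 102.0]]
tool in fix -0.13989379522473877 0.0009906379231023887
```

View pics/s0z.png

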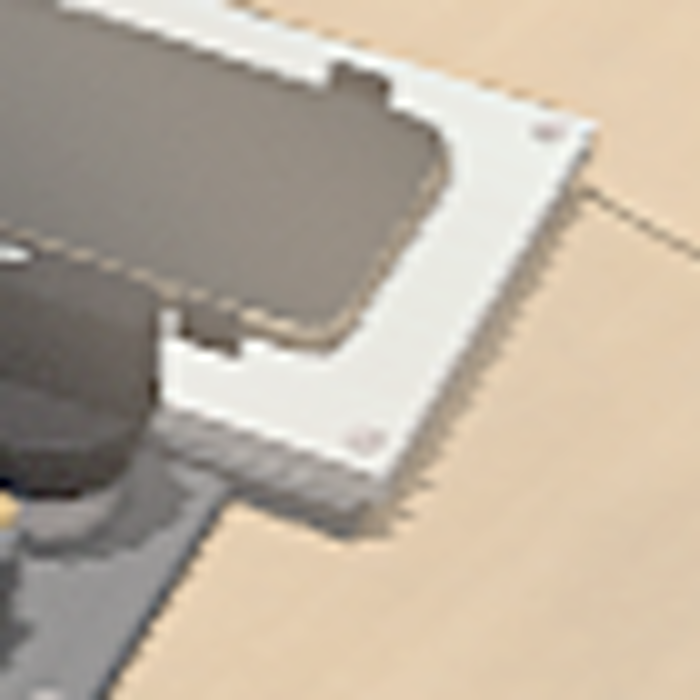

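Call:
carry_out(moves=[0,0,0.05,-0.12,0,0,0,0.05,-0.24,0,0,0,0.05,-0.36,0,0,0,0.05,-0.36,0,0,0,0.05,-0.36,0,0,0,0.05,-0.36,0,0,0,0.05,-0.36,0])

```text
time: 17.12
tool_pos: [0.4997, 0.067, -0.0119]
tool_rot: [-0.091, -0.695, -0.091, 0.708]
contact_force: [-12.2, -3.1, -1.8]
gripper_width: 0.226
```

```bash
python3 look.py scene s25.png 310 190 380 260 10; python3 look.py top t25.png 290 190 420 300 5; python3 -c "
from h import *
plan([.5002,.0666,-.012],.258+np.pi/2)
print(abs(status.state()['joint_vel']).max())"
```

```text
[ 0.4997  0.067  -0.0119]
-0.011 0.008 [[652. 532.]]
-0.011 -0.012 [[660. 461.]]
-0.011 -0.03 [[668. 396.]]
0.011 0.008 [[690. 459.]]
0.011 -0.012 [[699. 389.]]
0.011 -0.03 [[707. 324.]]
[ 0.4997  0.067  -0.0119]
-0.011 0.008 [[380. 455.]]
-0.011 -0.012 [[385. 449.]]
-0.011 -0.03 [[390. 444.]]
0.011 0.008 [[433. 440.]]
0.011 -0.012 [[440. 434.]]
0.011 -0.03 [[446. 429.]]
t 17.2167 p [ 0.4997  0.067  -0.0119] F [-11.8  -3.2  -1.1] M [-0.46  1.98  0.03] g 0.227 j [-0.01  0.02  2.03 -0.    1.11  1.3 ]
R [[-0.018, 0.255, -0.967], [-0.001, -0.967, -0.255], [-1.0, -0.003, 0.018]]
shift cm [ 0.01  0.05 -0.03]
twist 0.0002492228775832217 cur jaw yaw -1.312547103917313
0.0024675184867130645
```

View pics/s25.png

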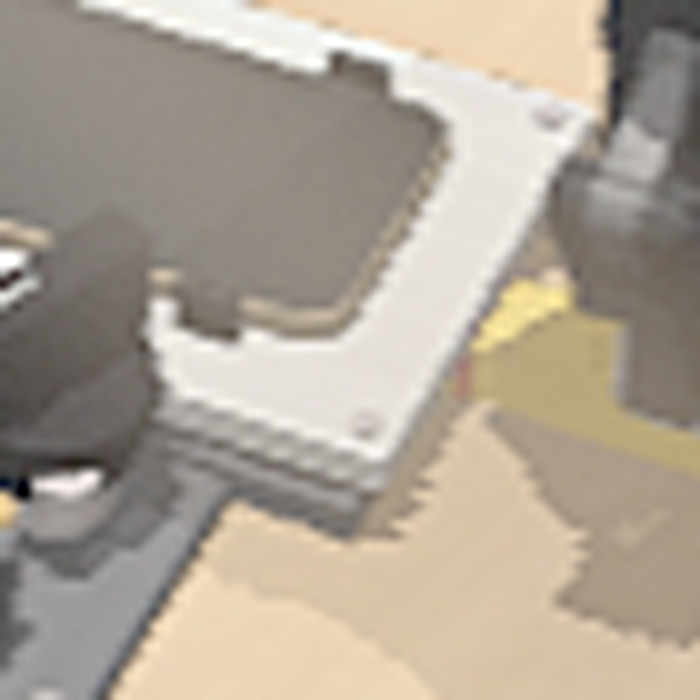

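View pics/t25.png

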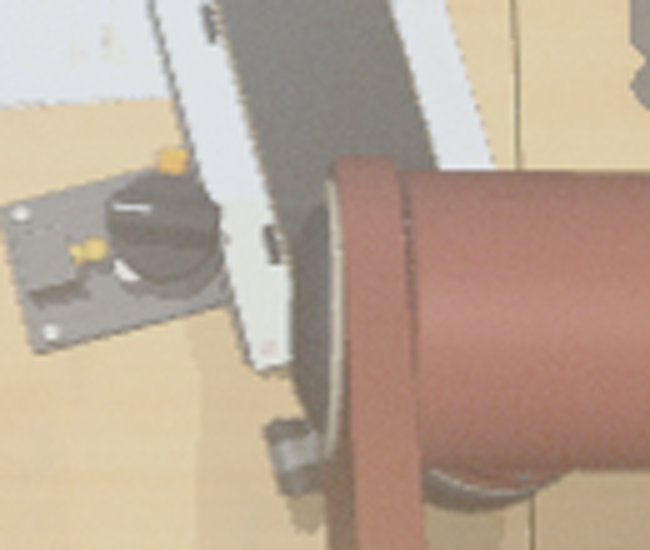

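Call:
carry_out(moves=[0,0,0,0,0,0,0,0,0,0,0,0,0,0,0,0,0,0,0,0,0,0,0,0,0,0,0,0,0,0])

```text
time: 17.72
tool_pos: [0.4998, 0.067, -0.0119]
tool_rot: [-0.091, -0.695, -0.091, 0.708]
contact_force: [-12.1, -2.2, -0.8]
gripper_width: 0.22
```

```bash
python3 -c "
from h import *
plan([.5002,.0666,-.012],.258+np.pi/2)
from plant import workorder
print(workorder.job_done())"
```

```text
t 17.7167 p [ 0.4998  0.067  -0.0119] F [-12.1  -2.2  -0.8] M [-0.43  2.01 -0.01] g 0.22 j [-0.01  0.02  2.03 -0.    1.11  1.3 ]
R [[-0.018, 0.255, -0.967], [-0.001, -0.967, -0.255], [-1.0, -0.004, 0.018]]
shift cm [ 0.01  0.05 -0.03]
twist 0.00023633012388390995 cur jaw yaw -1.3125599966710124
the job is handed in; nothing more can be done
None
```

I turned the knob counter-clockwise to its stop, slid the gripped wedge under the middle of the front edge to its red line, and handed the job in at 17.7 s with the wedge still gripped. No verdict was reported.

**Last checks**
- **Knob:** the tool turned 1.22 rad with the knob gripped and met the stop at about 0.65 N m. The orange finger looks clear of the plate.
- **Plate lift:** the edge sits at the red line in the last picture. The plate's screws moved up by about 4 mm compared with the first picture.
- **Wedge:** the edge is borne against about 12 N of push. The wedge is gripped at opening 0.22, in line with the bed, within about 1 mm of the middle, and was not moving over the last half second.
- **Gripper and other objects:** I saw no contact between the gripper and the plate. The tape roll and suction cup were never near the path.

**What disagreed**
- **Fingertip position:** in the pictures the fingertips stood about 30 mm behind the reported TCP, not 8 mm ahead of it. My first close on the knob, at the height the stated 8 mm offset would have reached, missed. I went by the pictures after that, and both grasps then held.
- **First push:** the wedge jammed at about 31 N of push and 32 N of down force. It slid on after I eased the down force.
- **Tilt:** the tool is tilted about 0.018 rad under the push, so the wedge may be pitched by about that much (limit 0.12 rad).

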